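Fetch brittle grinding stones from the deep bottom shelf

ROBOT

A 6-joint arm with a two-finger parallel gripper is mounted at the origin on the work surface. World frame = base frame: x ahead of the robot, y to its left, z up, the work surface at z = 0. Lengths are in mm, angles in rad, forces in N, time in s.
With the tool pointing down it reaches from about 275 to 1000 mm from the base axis. Payload 8.4 kg.
Tool frame: the origin (TCP) lies between the finger pads; the fingertips stand 11 mm ahead of it and the grasp point (between the pads) lies 8 mm behind it; z points along the fingers, y is the line along which they close (so a half turn about z gives the same grasp; the last joint's range is limited). The gripper opens to 85 mm and grips with 20 to 120 N. Pads are 22 mm wide; open, the fingers measure 114 mm over their backs; the gripper's body (76 mm by 85 mm) begins 54 mm behind the grasp point. The pads swing forward as they close: fully open they stand 13 mm farther back than shut.
Start: joints at [1.286, 0.353, 1.633, -0, 1.155, -0.002], TCP at [174.402, 600.177, 242.281] pointing down, gripper open.
Joint ranges: [-2.63, 2.63], [-0.92, 2.1], [0.06, 2.66], [-1.3, 4.44], [0, 2.69], [-3.02, 3.02]. Speed limits (rad/s): [2.22, 2.22, 2.79, 3.14, 3.14, 3.14].

INTERFACE

Orientations are given as a unit quaternion [w, x, y, z].
In Python, from plant import read_state, eyes, job gives the robot as it stands.
- The arm moves only by the tool carry_out, never from a script. Its argument "moves" is a list of rows, each an object with "rotation": the turn, a rotation vector about the tool's x, y, z scaled (see below), a list of three; "dp": the shift along the tool's x, y, z scaled (see below), a list of three; "claw": the opening, from 0 (shut) to 1 (fully open). In form: [{"rotation": [wx, wy, wz], "dp": [tx, ty, tz], "claw": claw}, ...]. A call has 1 to 12 rows; each row shifts and turns the commanded pose from where the row before left it, along the tool's axes as they then stand; what a row does not reach is not made up. The controller multiplies each number of a shift by 200 mm and each number of a turn by pi rad. A row lasts 1/8 s, in which the tool goes at most 62.5 mm and 10.7 degrees, less where a joint would pass 70% of its speed; a pose out of reach is approached as far as the arm can. A call with a number of a shift or a turn outside -1 to 1 is refused whole. A call with a gripper value outside its range is refused whole. The fingers move at their own pace and stop on an object; "newtons" is the grip in N (left out, the last holds). Time passes only in rows, so rows that do not move let the fingers close. It gives the time, the measured TCP pose, the force, the opening and the grip force at its end, in the units of the state.
- read_state(): the state, without advancing time (a new reading comes with each control period).
- eyes.capture(name): name is "scene" or "top" or "wrist"; returns the picture (400x640x3 uint8, red, green, blue); there is no depth.
- eyes.camera_params(name): a dict with "fovy" (degrees; the focal length in pixels is half the picture's height over the tangent of half this angle, whatever the lens; pixels are square), "cx", "cy" (the principal point, pixels), "k1" (the pictures are not rectified: a ray, as slopes to the right and down, at radius r is drawn at 1 + k1 r^2 times it, then the intrinsics apply), "eye" and "rotation" of the camera in the world; the wrist camera has in their place "tool_from_camera" (4x4, takes a point from camera to tool coordinates, whose origin is the TCP and whose axes are the flange's). Camera axes: x right, y up, looking along -z (the intrinsics and any distortion apply to the point x, -y, -z); pixel columns grow to the right and rows downward; lengths in mm; the calibration is good to about 2 mm. A picture is of the moment at which its call begins: read the wrist's pose just before it. camera_params takes no time and is no camera call.
- job.sign_off(): hands the job in; it is judged then, once.
Trained networks look in the newest picture that a camera, given by its name, has taken for a name from the list of things; names that differ only in an ending like _2 or _b are one class to them, and where a whole thing is asked for, a point or a joint stands for the part that bears it (a point fixed in the world has none). Each returns a list of dicts, best first, with "score" (0 to 1); they miss things now and then, are a little off and sometimes report something else, mostly with a low value. They report only what shows in the picture. A call takes as long as a camera call.
- eyes.look_for(camera, target): "at" ([x, y, z] in mm, in the coordinates of the camera as it stood for that picture, good to about 4 mm: the middle of the surface that is visible of it).
- eyes.outline_of(camera, target): "region" (400x640 bool, what is visible of it).
The state is a dict: "t": time; "joint_positions": joint angles; "dq": joint speeds; "joint_torque": joint torques, N m; "eef_pos": TCP position; "tcp_rot": TCP orientation; "force": force on the tool from outside, world axes, zero at the start; "torque": the same for the moment, N m; "width": opening from 0.0 (shut) to 1.0 (fully open); "grasp_force": force on a finger pad.
Only numpy, scipy, OpenCV 4.12 (cv2) and the standard library are available. Lean on these libraries where they do the work, as an engineer would, in place of code of your own. Each camera call takes 0.05 s, during which the arm holds its last target. There are 200 camera calls.

TASK

With the pallet hook, hook the front lip of the blue tote standing deep under the bench rack and drag the tote forward until all of it is clear of the wire deck; leave it there and stand the hook back on its feet in the middle of its mat. Then take every white grinding stone out of the tote and stand it upright on the floor of the aluminium tray: the stones are brittle, so grip them only lightly and set them down softly, never drop them. Do not reach under the rack for the tote with the gripper, do not tip the tote, and leave the other things where they are.

Things in the scene. Friction and masses are not known exactly. Their poses are not given: they have to be found in the camera images.
- rack: Fixed bench rack: blue uprights, orange beams, wire deck; 710 mm wide (y), 260 deep (x). Its bottom shelf is the bench top. Origin: on the bench, middle of its front edge; x points to its back, y left. Deck covers local x 0 to 260 mm; front beam underside 167 mm up, deck top 206. Uprights 30 mm square at y = +-340, nothing between. Place and yaw vary.
- tote: Loose open blue plastic tote, 100 (x) by 190 (y) by 60 mm high, walls and floor 5 mm, 0.3 to 0.5 kg, holding the stones. Origin: centre of underside. Its front wall, local x = -50 mm (towards the robot), is the lip to hook, top edge 60 mm up. Starts on the rack's bottom shelf, left or right half, front wall about 15 to 35 mm behind the rack's front edge. Drags with about 10 N at most.
- hook: Loose 0.3 kg pallet hook standing on its own feet: level steel bar along x, -108 to +142 mm, 12 mm wide, underside 37 and top 57 mm up. At x = +140 a claw plate (6 mm thick, 36 wide) reaches from the bar down to z = 0; at x = -105 a crossbar foot (24 mm thick, 90 long in y) does too. Origin: on the ground below the grip; balances within 10 mm of it.
- hook_grip (a point): Middle of the hook's black rubber grip sleeve (80 mm long, 17 mm wide, 28 mm high), 47 mm above the hook's feet; take it here from above.
- hook_claw (a point): Middle of the lower edge of the claw plate (hook local x = +140 mm, z = 0).
- mat: Thin fabric mat, 330 by 130 mm, flat on the bench (1 mm), the hook's place, left or right of the robot; fixed. Origin at its centre, x along its length.
- tray: Fixed shallow aluminium tray lined with cork, 160 mm (x) by 200 mm (y), walls 4 mm thick and 18 mm high, floor 4 mm. Origin: centre of its underside. On the other side from the mat.
- stone1: White vitrified grinding stone, an upright cylinder 32 mm across and 38 mm high, 0.08 kg, brittle: may crack if the fingers together press on it with over 100 N, or at a knock of 45 N. Origin: centre of its underside, z up. Starts standing on the tote's floor, near one of its corners (tote x about +-21, y about +-43 mm); may be absent (3 or 4 are present).
- stone2: White vitrified grinding stone, an upright cylinder 32 mm across and 38 mm high, 0.08 kg, brittle: may crack if the fingers together press on it with over 100 N, or at a knock of 45 N. Origin: centre of its underside, z up. Starts standing on the tote's floor, near one of its corners (tote x about +-21, y about +-43 mm); may be absent (3 or 4 are present).
- stone3: White vitrified grinding stone, an upright cylinder 32 mm across and 38 mm high, 0.08 kg, brittle: may crack if the fingers together press on it with over 100 N, or at a knock of 45 N. Origin: centre of its underside, z up. Starts standing on the tote's floor, near one of its corners (tote x about +-21, y about +-43 mm); may be absent (3 or 4 are present).
- stone4: White vitrified grinding stone, an upright cylinder 32 mm across and 38 mm high, 0.08 kg, brittle: may crack if the fingers together press on it with over 100 N, or at a knock of 45 N. Origin: centre of its underside, z up. Starts standing on the tote's floor, near one of its corners (tote x about +-21, y about +-43 mm); may be absent (3 or 4 are present).
- carton: Closed cardboard carton 110 x 150 x 100 mm on the rack's bottom shelf beside the tote; a bystander, leave it. Origin: its underside.
- offcut: Steel offcut plate 50 x 140 x 10 mm; a bystander, leave it. Origin: its underside.
- can: Plain metal can, 66 mm across, 110 mm high; a bystander, leave it. Origin: its underside.
- magnet: Square red welding magnet 90 x 90 x 18 mm; a bystander, leave it. Origin: its underside.

How it is judged:
By the outcome, as a careful person would: the job done as asked, in the order asked, and still so for the second after the job is handed in, with the robot touching nothing.
Of stone1, stone2, stone3, stone4 only 3 to 4 are there at a start; the rules pass over those that are not, and their reading is None.
At some moment in a run one of tote, hook may be knocked a few centimetres aside while the robot is not near it.
It also fails if it takes over 210 s, if anything falls off the work surface, if the arm or the gripper's body presses on something with over 40 N, if the wrist force passes 120 N, or if a joint passes its speed limit or range.

## Working session

There is one attempt and no reset: what is moved stays moved. The work goes in short steps, Python scripts to look and compute and a tool call to move; the robot and the scene stay as the last step left them, time stands still between calls to the robot, and variables do not carry over. Pictures are saved under pics/ and viewed, at most 14 in all, crops included, and the job is handed in when it is done.

Besides the shell and the picture viewer there is one more tool, called after "Emit:" by a JSON object that holds its "api" and its "payload", one argument or row to a line. carry_out: Moves the arm, as the interface text tells. Shifts and turns lie within -1 to 1; 1 stands for 200 mm of shift or pi rad of turn. Its arguments: {"type":"object","properties":{"moves":{"type":"array"},"newtons":{"type":"number"}},"required":["moves"]}

```bash
mkdir -p pics
cat > h.py <<'E'
import numpy as np, cv2
from scipy.spatial.transform import Rotation as R
from plant import read_state, eyes, job
def rot(q): return R.from_quat([q[1],q[2],q[3],q[0]]).as_matrix()
def campose(n,s=None):
    p=eyes.camera_params(n)
    if n=='wrist':
        s=s or read_state(); T=np.array(p['tool_from_camera']); A=rot(s['tcp_rot'])
        return p,A@T[:3,:3],A@T[:3,3]+np.array(s['eef_pos'])
    r=np.array(p['rotation'],float)
    r=r if r.shape==(3,3) else rot(r)
    return p,r,np.array(p['eye'],float)
def towrld(n,at,c=None):
    p,r,e=c or campose(n); return r@np.array(at)+e
def pix2z(n,uv,z,c=None):
    p,r,e=c or campose(n); f=200/np.tan(np.radians(p['fovy'])/2)
    K=np.array([[f,0,p['cx']],[0,f,p['cy']],[0,0,1]])
    d=cv2.undistortPoints(np.array(uv,float).reshape(-1,1,2),K,np.array([p['k1'],0,0,0,0.]))[:,0]
    # fixed-point iter of k1 handled by cv2
    d=np.c_[d[:,0],-d[:,1],-np.ones(len(d))]@r.T
    return e+d*((z-e[2])/d[:,2])[:,None]
def snap(n,f=None):
    c=campose(n); im=eyes.capture(n)
    if f: cv2.imwrite('pics/'+f,im[:,:,::-1])
    return c,im
def find(n,names,c):
    for k in names:
        for d in eyes.look_for(n,k)[:5]:
            if d['score']>.2: print(n,k,round(d['score'],2),towrld(n,d['at'],c).round(0))
def where():
    s=read_state(); A=rot(s['tcp_rot']); print(round(s['t'],2),np.round(s['eef_pos'],1),'toolx',A[:,0].round(3),'tooly',A[:,1].round(3),'z',A[:,2].round(3),'F',np.round(s['force'],1),s['width'],s['grasp_force'],np.round(s['joint_positions'],2))
E
python3 - <<'E'
from h import *
where()
for n in ['scene','top']:
    c,im=snap(n,n+'0.png'); print(c)
    find(n,['rack','tote','hook','hook_grip','hook_claw','mat','tray','stone1','carton','offcut','can','magnet'],c)
E
```

```text
0.0 [174.3 599.7 241.6] toolx [-0.96   0.279  0.   ] tooly [ 0.279  0.96  -0.001] z [-0.    -0.001 -1.   ] F [ 0.7  0.6 -0.9] 0.9986731666263049 0.0 [ 1.29  0.35  1.63  0.    1.16 -0.  ]
({'fovy': 53.74719887977839, 'cx': 313.81862229164756, 'cy': 201.46717416484591, 'k1': -0.029823840903836413, 'eye': array([1157.98445529, -663.61445392,  925.45966849]), 'rotation': array([0.86324286, 0.36328886, 0.14601301, 0.31861131])}, array([[ 0.75433407, -0.44398807,  0.48358526],
       [ 0.65616768,  0.53301608, -0.53417024],
       [-0.0205935 ,  0.72025582,  0.69340281]]), array([1157.98445529, -663.61445392,  925.45966849]))
scene rack 0.78 [857. -87. 208.]
scene tote 0.65 [407.  29.  11.]
scene hook 0.92 [ 425. -330.   48.]
scene hook_grip 0.65 [ 427. -334.   45.]
scene hook_claw 0.92 [ 430. -330.   44.]
scene mat 0.68 [ 419. -350.   -2.]
scene tray 0.68 [405. 340.   4.]
scene stone1 0.59 [ 698. -103.   38.]
scene carton 0.96 [728. 121. 100.]
scene carton 0.54 [405.  30.  10.]
scene offcut 0.71 [405.  32.  10.]
scene can 0.51 [669. 439.  68.]
scene magnet 0.69 [ 699. -104.   41.]
scene m
[... 245 characters left out ...]
  0.04400483,  0.71341783])}, array([[-0.02180285,  0.99310387, -0.11519259],
       [-0.99973241, -0.02076625,  0.01019135],
       [ 0.00772895,  0.11538396,  0.9932909 ]]), array([ 368.40374852,   38.07521985, 1657.48408705]))
top rack 0.88 [833.  18. 205.]
top tote 0.43 [ 422. -345.   56.]
top hook 0.96 [ 424. -340.   58.]
top hook_grip 0.83 [ 426. -340.   55.]
top hook_claw 0.92 [ 425. -341.   59.]
top mat 0.78 [ 406. -324.   -0.]
top mat 0.5 [736. 151. 101.]
top tray 0.94 [406. 346.   7.]
top stone1 0.35 [ 423. -342.   60.]
top carton 0.65 [735. 151. 103.]
top offcut 0.75 [405.  33.   9.]
top can 0.62 [642. 437. 109.]
top magnet 0.97 [ 627. -471.   18.]
top magnet 0.73 [834.  20. 205.]
```

View pics/top0.png

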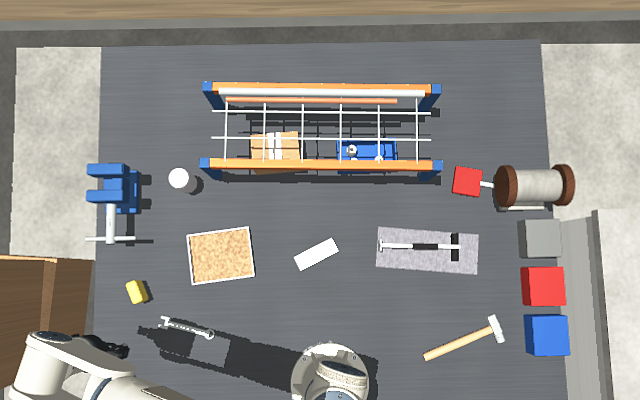

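View pics/scene0.png

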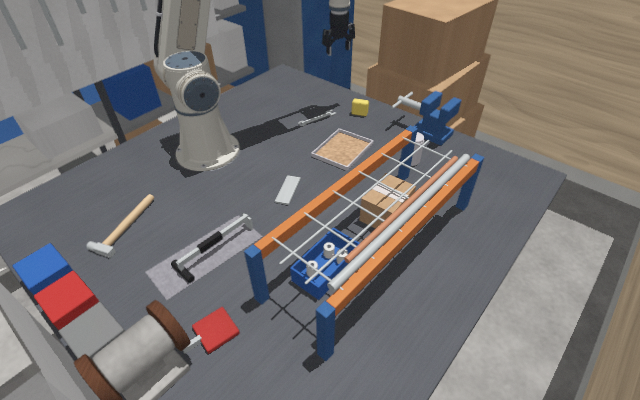

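The top view shows the hook on its mat on the right (claw about (380,246), foot about (456,247)). The tray is at (221,256). The tote is under the rack's right half, at about x 337–397, y 140–165, with stones near (352,150) and (378,158). The scene view shows three stones in the tote.

Run:
```python
from h import *
c,im=snap('top')
for k,z in [('hook',57),('mat',1),('tray',18),('tote',60),('carton',100),('offcut',10)]:
    o=eyes.outline_of('top',k)
    if not o: print(k,'none'); continue
    m=o[0]['region'].astype(np.uint8); pts=cv2.findNonZero(m)
    b=cv2.boxPoints(cv2.minAreaRect(pts)); print(k,round(o[0]['score'],2),m.sum(),b.round(0).tolist(),'\n',pix2z('top',b,z,c)[:,:2].round(0).tolist())
# stuff by picture: claw, foot, beam ends
print(pix2z('top',[[380,246],[456,247]],57,c).round(0))
print('beam top',pix2z('top',[[212,168],[432,172]],206,c).round(0))
c2,_=snap('scene')
cv2.imwrite('pics/sc_tote.png',cv2.resize(_[200:310,240:400,::-1],None,fx=5,fy=5,interpolation=cv2.INTER_CUBIC))
p=campose('wrist');print(p); where()
```

```text
hook 0.93 516 [[379.0, 233.0], [458.0, 233.0], [458.0, 261.0], [379.0, 261.0]] 
 [[464.0, -168.0], [459.0, -417.0], [371.0, -413.0], [376.0, -165.0]]
mat 0.91 3433 [[375.0, 266.0], [378.0, 226.0], [480.0, 234.0], [477.0, 275.0]] 
 [[359.0, -157.0], [492.0, -172.0], [457.0, -506.0], [326.0, -487.0]]
tray 0.55 3194 [[186.0, 234.0], [249.0, 226.0], [255.0, 277.0], [192.0, 285.0]] 
 [[478.0, 451.0], [499.0, 248.0], [334.0, 229.0], [314.0, 429.0]]
tote none
carton 0.62 1219 [[250.0, 134.0], [297.0, 130.0], [301.0, 170.0], [253.0, 174.0]] 
 [[781.0, 233.0], [791.0, 83.0], [662.0, 74.0], [652.0, 223.0]]
offcut 0.74 601 [[294.0, 256.0], [331.0, 237.0], [338.0, 250.0], [301.0, 269.0]] 
 [[399.0, 104.0], [458.0, -18.0], [415.0, -39.0], [356.0, 83.0]]
[[ 423. -169.   57.]
 [ 415. -409.   57.]]
beam top [[ 654.  329.  206.]
 [ 629. -309.  206.]]
({'fovy': 61.6434667909333, 'cx': 315.03353518519793, 'cy': 200.17020342342045, 'k1': -0.04829872427100081, 'tool_from_camera': array([[ 1.91918508e-04,  9.65329707e-01,  2.61033560e-01,
         6.63829940e+01],
       [ 9.99999974e-01, -1.53526154e-04, -1.67469446e-04,
         2.80126888e-01],
       [-1.21587753e-04,  2.61033585e-01, -9.65329712e-01,
        -1.31967639e+02],
       [ 0.00000000e+00,  0.00000000e+00,  0.00000000e+00,
         1.00000000e+00]])}, array([[ 2.78857355e-01, -9.27033094e-01, -2.50695468e-01],
       [ 9.60332531e-01,  2.69208368e-01,  7.27205926e-02],
       [ 7.49218454e-05, -2.61029685e-01,  9.65330771e-01]]), array([110.75055906, 618.96013277, 374.23476241]))
1.7 [174.4 600.2 242.3] toolx [-0.96   0.279  0.   ] tooly [ 0.279  0.96  -0.   ] z [-0. -0. -1.] F [-0.2  0.3 -0.3] 1.0034794089019161 0.0 [ 1.29  0.35  1.63  0.    1.16 -0.  ]
```

View pics/sc_tote.png

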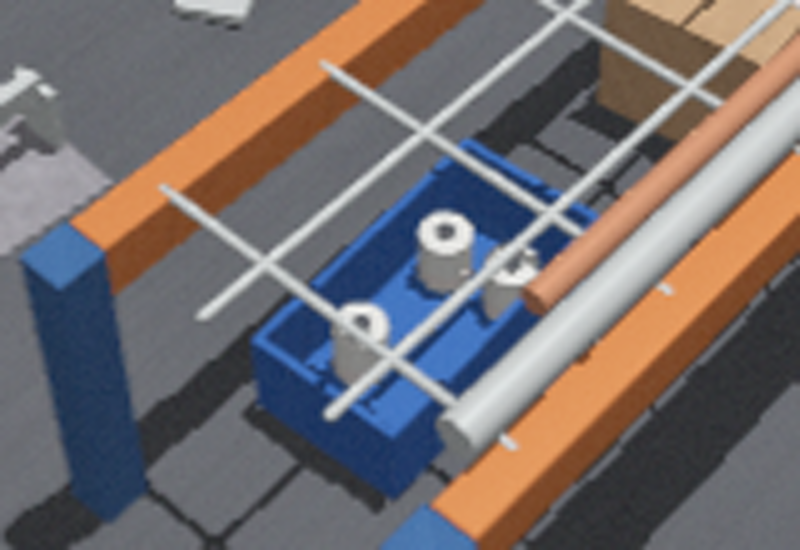

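The crop shows three stones in the tote: two near the left end and one near the right. The rim corners are at crop (255,345), (395,440) and (470,145). Next I turn the tool to line up with the bar and go above the hook.

Emit:
{"api": "carry_out", "payload": {
  "moves": [
    {"rotation":[0,0,0.0587],"dp":[0,0,0],"claw":1},
    {"rotation":[0,0,0.0587],"dp":[0,0,0],"claw":1},
    {"rotation":[0,0,0.0587],"dp":[0,0,0],"claw":1},
    {"rotation":[0,0,0.0587],"dp":[0,0,0],"claw":1},
    {"rotation":[0,0,0.0587],"dp":[0,0,0],"claw":1},
    {"rotation":[0,0,0.0587],"dp":[0,0,0],"claw":1},
    {"rotation":[0,0,0.0587],"dp":[0,0,0],"claw":1},
    {"rotation":[0,0,0],"dp":[-0.26,0.074,0],"claw":1},
    {"rotation":[0,0,0],"dp":[-0.26,0.074,0],"claw":1},
    {"rotation":[0,0,0],"dp":[-0.26,0.074,0],"claw":1},
    {"rotation":[0,0,0],"dp":[-0.26,0.074,0],"claw":1},
    {"rotation":[0,0,0],"dp":[-0.26,0.074,0],"claw":1}
  ]
}}

```text
t: 3.2
eef_pos: [247.9, 338.4, 242.4]
tcp_rot: [0.0, 0.708, 0.706, 0.0]
force: [1.3, 0.2, -0.9]
width: 0.996
grasp_force: 0.0
```

Emit:
{"api": "carry_out", "payload": {
  "moves": [
    {"rotation":[0,0,0],"dp":[-0.26,0.074,0],"claw":1},
    {"rotation":[0,0,0],"dp":[-0.26,0.074,0],"claw":1},
    {"rotation":[0,0,0],"dp":[-0.26,0.074,0],"claw":1},
    {"rotation":[0,0,0],"dp":[-0.26,0.074,0],"claw":1},
    {"rotation":[0,0,0],"dp":[-0.26,0.074,0],"claw":1},
    {"rotation":[0,0,0],"dp":[-0.26,0.074,0],"claw":1},
    {"rotation":[0,0,0],"dp":[-0.26,0.074,0],"claw":1},
    {"rotation":[0,0,0],"dp":[-0.26,0.074,0],"claw":1},
    {"rotation":[0,0,0],"dp":[-0.26,0.074,0],"claw":1},
    {"rotation":[0,0,0],"dp":[-0.26,0.074,0],"claw":1},
    {"rotation":[0,0,0],"dp":[-0.26,0.074,0],"claw":1},
    {"rotation":[0,0,0],"dp":[-0.26,0.074,0],"claw":1}
  ]
}}

```text
t: 4.7
eef_pos: [423.7, -286.6, 242.4]
tcp_rot: [0.0, 0.708, 0.706, 0.0]
force: [1.0, 0.4, 0.4]
width: 0.998
grasp_force: 0.0
```

Run:
```python
from h import *
where()
c,im=snap('wrist','w1.png')
find('wrist',['hook','hook_grip','hook_claw','mat'],c)
```

```text
4.7 [ 423.7 -286.6  242.4] toolx [ 0.003  1.    -0.   ] tooly [ 1.    -0.003  0.001] z [ 0.001 -0.    -1.   ] F [1.  0.4 0.4] 0.9982613098581732 0.0 [-0.6   0.18  1.87  0.    1.09 -0.59]
wrist hook 0.86 [ 425. -307.   56.]
wrist hook_grip 0.72 [ 423. -313.   55.]
wrist hook_grip 0.26 [ 405. -295.    5.]
wrist hook_claw 0.74 [ 424. -312.   57.]
wrist mat 0.87 [ 404. -296.    2.]
```

View pics/w1.png

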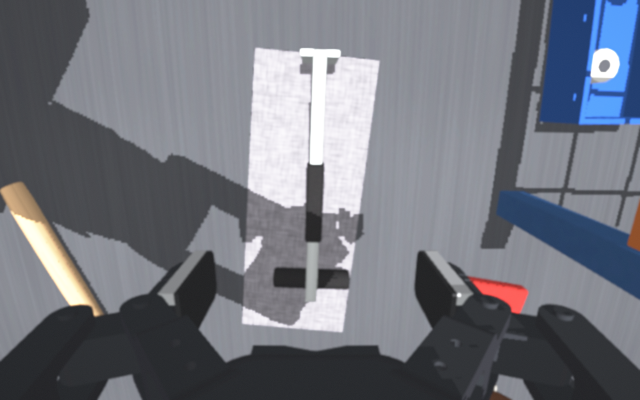

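The wrist view shows the hook with its claw at (319,53), its sleeve from (316,163) to (314,241), and its foot at about (312,278). The mat corners are (255,48), (379,60), (343,332) and (242,323), and the tote's right end is at upper right.

Run:
```python
from h import *
c=campose('wrist')
b=pix2z('wrist',[[319.5,53],[311,300]],57,c);print(b.round(1)); d=b[0]-b[1]; print('len',np.linalg.norm(d),'yaw',np.degrees(np.arctan2(d[1],d[0])))
s=pix2z('wrist',[[316,163],[314,241]],61,c);print('sleeve',s.round(1),s.mean(0))
m=pix2z('wrist',[[255,48],[379,60],[343,332],[242,323]],1,c);print('mat',m.round(1),m.mean(0)); a=(m[0]+m[1]-m[2]-m[3]); print(np.degrees(np.arctan2(a[1],a[0])))
print('tote front rim',pix2z('wrist',[[582,120],[590,0]],60,c), pix2z('wrist',[[541,121],[553,0]],60,c))
```

```text
[[ 426.8 -168.7   57. ]
 [ 417.7 -413.9   57. ]]
len 245.38266718162134 yaw 87.87604246434324
sleeve [[ 423.5 -266.1   61. ]
 [ 421.2 -344.5   61. ]] [ 422.34653987 -305.30560083   61.        ]
mat [[ 360.6 -154.7    1. ]
 [ 489.7 -166.9    1. ]
 [ 458.1 -496.1    1. ]
 [ 327.4 -482.4    1. ]] [ 408.92288256 -325.01154687    1.        ]
84.36973908685397
tote front rim [[ 674.2653211  -225.0400259    60.        ]
 [ 664.19176117 -121.43208515   60.        ]] [[ 633.77287427 -226.561189     60.        ]
 [ 629.86386792 -122.95614479   60.        ]]
```

Emit:
{"api": "carry_out", "payload": {
  "moves": [
    {"rotation":[0,0,0.0106],"dp":[-0.19,-0.011,0],"claw":1},
    {"rotation":[0,0,0],"dp":[0,0,0.25],"claw":0.7},
    {"rotation":[0,0,0],"dp":[0,0,0.25],"claw":0.7},
    {"rotation":[0,0,0],"dp":[0,0,0.25],"claw":0.7},
    {"rotation":[0,0,0],"dp":[0,0,0.16],"claw":0.7},
    {"rotation":[0,0,0],"dp":[0,0,0.1],"claw":0.7},
    {"rotation":[0,0,0],"dp":[0,0,0],"claw":0},
    {"rotation":[0,0,0],"dp":[0,0,0],"claw":0},
    {"rotation":[0,0,0],"dp":[0,0,0],"claw":0},
    {"rotation":[0,0,0],"dp":[0,0,0],"claw":0},
    {"rotation":[0,0,0],"dp":[0,0,0],"claw":0},
    {"rotation":[0,0,0],"dp":[0,0,0],"claw":0}
  ],
  "newtons": 90
}}

```text
t: 6.45
eef_pos: [421.8, -322.6, 41.7]
tcp_rot: [0.001, 0.72, 0.694, 0.0]
force: [1.2, 3.9, 8.4]
width: 0.183
grasp_force: 88.4
```

```bash
python3 -c "from h import *;where()"
```

```text
6.45 [ 421.8 -322.6   41.7] toolx [ 0.036  0.999 -0.001] tooly [ 0.999 -0.036  0.002] z [ 0.002 -0.001 -1.   ] F [1.2 3.9 8.4] 0.18287322661389196 88.40221881866455 [-0.66  0.49  1.98  0.    0.67 -0.62]
```

Emit:
{"api": "carry_out", "payload": {
  "moves": [
    {"rotation":[0,0,0],"dp":[0,0,-0.1],"claw":0},
    {"rotation":[0,0,0],"dp":[0,0,-0.25],"claw":0},
    {"rotation":[0,0,0],"dp":[0,0,-0.25],"claw":0}
  ]
}}

```text
t: 6.82
eef_pos: [420.7, -322.3, 161.8]
tcp_rot: [-0.0, 0.72, 0.694, -0.0]
force: [-0.0, -0.9, -3.1]
width: 0.184
grasp_force: 88.3
```

Run:
```python
from h import *
where()
c=campose('scene')
p=pix2z('scene',[[291,269],[334,229],[319,288]],60,c);print('scene rim',p.round(0)); 
c,im=snap('top'); cv2.imwrite('pics/top_t.png',cv2.resize(im[120:180,310:450,::-1],None,fx=5.5,fy=5.5,interpolation=cv2.INTER_CUBIC))
c,im=snap('wrist','w2.png')
for k in ['tote','stone1']:
    find('wrist',[k],c)
```

```text
6.83 [ 420.7 -322.3  161.8] toolx [0.036 0.999 0.   ] tooly [ 0.999 -0.036 -0.   ] z [-0.  0. -1.] F [-0.  -0.9 -3.1] 0.18351753700915352 88.33937287330627 [-0.66  0.3   1.91 -0.    0.93 -0.62]
scene rim [[ 679. -234.   60.]
 [ 677.  -47.   60.]
 [ 776. -231.   60.]]
wrist tote 0.89 [ 672. -210.   21.]
```

View pics/top_t.png

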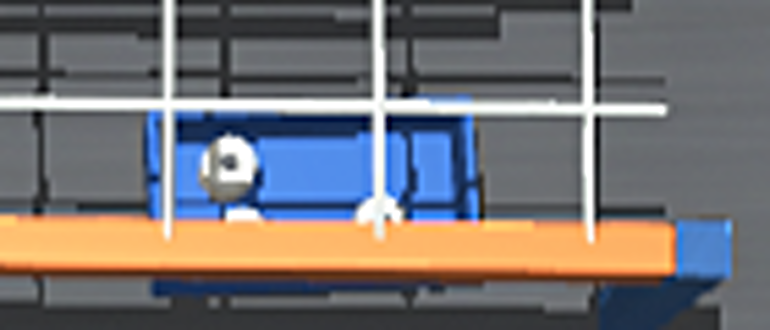

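The top crop shows the tote centred near px (367,152), with the front stones partly behind the beam at crop (243,215) and (380,210) and a back stone at (230,165). The gap between the front stones is where the claw goes.

Run:
```python
from h import *
print('stones scene',pix2z('scene',[[329,246],[312.4,264.4],[343,252]],43).round(0).tolist())
print('stones top',pix2z('top',[[351.8,149.5],[354,158.5],[379,158]],43).round(0).tolist())
# beam front edge: crop y top 215->beam back; bottom 275
print('beam low',pix2z('top',[[320,168.5],[420,170]],167).round(0).tolist(), pix2z('top',[[320,168.5],[420,170]],206).round(0).tolist())
print('tote top',pix2z('top',[[336.5,140],[396,138.5]],60).round(0).tolist(),pix2z('top',[[338,173],[395,173]],0).round(0).tolist())
c,im=snap('scene')
for k in ['stone1','tote','rack']:
  for o in eyes.outline_of('scene',k)[:4]:
    m=o['region'];v=np.argwhere(m);print(k,o['score'],len(v),v[:,::-1].min(0),v[:,::-1].max(0))
# fit front beam via orange mask in the top view
c,im=snap('top');h=cv2.cvtColor(im,cv2.COLOR_RGB2HSV);m=(h[...,0]>5)&(h[...,0]<18)&(h[...,1]>150)
xs=range(230,425,8);e=[(x,np.where(m[150:185,x])[0].max()+150.5) for x in xs if m[150:185,x].any()]
w=pix2z('top',e,167,c);f=np.polyfit(w[:,1],w[:,0],1);print('edge x=',f,'at -140',np.polyval(f,-140),np.std(w[:,0]-np.polyval(f,w[:,1])))
```

```text
stones scene [[698.0, -96.0, 43.0], [704.0, -176.0, 43.0], [742.0, -87.0, 43.0]]
stones top [[738.0, -91.0, 43.0], [708.0, -97.0, 43.0], [708.0, -178.0, 43.0]]
beam low [[654.0, 16.0, 167.0], [643.0, -283.0, 167.0]] [[646.0, 16.0, 206.0], [636.0, -274.0, 206.0]]
tote top [[766.0, -41.0, 60.0], [767.0, -233.0, 60.0]] [[669.0, -46.0, 0.0], [665.0, -235.0, 0.0]]
stone1 0.5 145 [323 243] [333 257]
stone1 0.39 86 [306 261] [316 275]
tote 0.63 1742 [290 230] [357 299]
rack 0.59 11894 [244 126] [483 359]
edge x= [3.02306170e-02 6.49646224e+02] at -140 645.4139378122538 0.888062904007471
```

Emit:
{"api": "carry_out", "payload": {
  "moves": [
    {"rotation":[0,0,0.0543],"dp":[0,0,0],"claw":0},
    {"rotation":[0,0,0.0543],"dp":[0,0,0],"claw":0},
    {"rotation":[0,0,0.0543],"dp":[0,0,0],"claw":0},
    {"rotation":[0,0,0.0543],"dp":[0,0,0],"claw":0},
    {"rotation":[0,0,0.0543],"dp":[0,0,0],"claw":0},
    {"rotation":[0,0,0.0543],"dp":[0,0,0],"claw":0},
    {"rotation":[0,0,0.0543],"dp":[0,0,0],"claw":0},
    {"rotation":[0,0,0.0543],"dp":[0,0,0],"claw":0},
    {"rotation":[0,0,0.0543],"dp":[0,0,0],"claw":0},
    {"rotation":[0,0,0],"dp":[0.02,-0.3,0.06],"claw":0},
    {"rotation":[0,0,0],"dp":[0.03,-0.3,0.06],"claw":0},
    {"rotation":[0,0,0],"dp":[0.03,-0.3,0.06],"claw":0}
  ]
}}

```text
t: 8.78
eef_pos: [436.8, -140.9, 123.2]
tcp_rot: [-0.0, 1.0, -0.001, -0.001]
force: [1.5, -0.5, -3.2]
width: 0.189
grasp_force: 88.9
```

Run:
```python
from h import *
where()
c,im=snap('top','top2.png'); find('top',['hook','hook_grip','hook_claw'],c)
cv2.imwrite('pics/top2c.png',cv2.resize(im[130:260,300:440,::-1],None,fx=4.5,fy=4.5,interpolation=cv2.INTER_CUBIC))
c,im=snap('scene','sc2.png'); find('scene',['hook','hook_grip','hook_claw'],c)
```

```text
8.78 [ 436.8 -140.9  123.2] toolx [ 1.    -0.002 -0.001] tooly [-0.002 -1.    -0.   ] z [-0.001  0.    -1.   ] F [ 1.5 -0.5 -3.2] 0.18946254047034122 88.93906116485596 [-0.32  0.26  2.08  0.    0.8   1.26]
top hook 0.49 [ 551. -143.  135.]
top hook 0.32 [408. 347.   8.]
top hook_grip 0.6 [ 546. -143.  137.]
top hook_claw 0.55 [ 547. -142.  141.]
scene hook 0.92 [ 480. -145.  134.]
scene hook_grip 0.58 [ 480. -149.  131.]
scene hook_claw 0.88 [ 482. -142.  133.]
```

View pics/top2c.png

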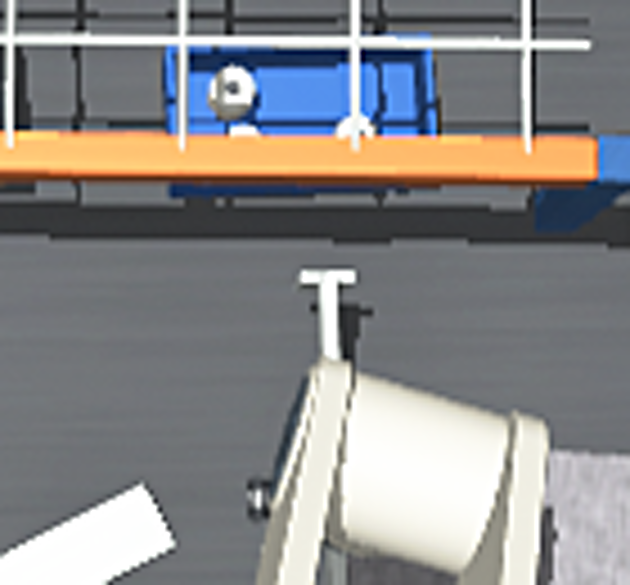

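Run:
```python
from h import *
f=lambda x,y:[300+x/4.5,130+y/4.5]
print('claw far edge/near',pix2z('top',[f(328,267),f(328,285),f(301,276),f(356,276),f(331,350)],139).round(1))
print('stones',pix2z('top',[f(232,82),f(243,130),f(355,128)],43).round(1))
print('rim',pix2z('top',[f(165,47),f(435,38)],60).round(1))
```

```text
claw far edge/near [[ 591.7 -143.5  139. ]
 [ 579.5 -143.1  139. ]
 [ 586.  -125.1  139. ]
 [ 585.2 -162.1  139. ]
 [ 535.5 -143.6  139. ]]
stones [[ 742.   -90.2   43. ]
 [ 706.7  -97.1   43. ]
 [ 706.5 -177.8   43. ]]
rim [[ 764.6  -41.7   60. ]
 [ 767.3 -235.2   60. ]]
```

Emit:
{"api": "carry_out", "payload": {
  "moves": [
    {"rotation":[0,0,0],"dp":[0,-0.033,0],"claw":0},
    {"rotation":[0,0,0],"dp":[0.13,0,0],"claw":0},
    {"rotation":[0,0,0],"dp":[0.13,0,0],"claw":0},
    {"rotation":[0,0,0],"dp":[0.13,0,0],"claw":0},
    {"rotation":[0,0,0],"dp":[0.13,0,0],"claw":0},
    {"rotation":[0,0,0],"dp":[0,0,0],"claw":0}
  ]
}}

```text
t: 9.93
eef_pos: [543.0, -136.5, 124.4]
tcp_rot: [0.0, 1.0, -0.001, 0.001]
force: [-1.5, 0.7, -3.1]
width: 0.186
grasp_force: 89.2
```

Run:
```python
from h import *
where()
c,im=snap('scene')
cv2.imwrite('pics/sc3.png',cv2.resize(im[200:310,240:400,::-1],None,fx=5,fy=5,interpolation=cv2.INTER_CUBIC))
```

```text
9.93 [ 543.  -136.5  124.4] toolx [ 1.    -0.001  0.002] tooly [-0.001 -1.     0.   ] z [ 0.002 -0.    -1.   ] F [-1.5  0.7 -3.1] 0.18566882272934276 89.24926400184631 [-0.25  0.39  1.87  0.    0.87  1.32]
```

View pics/sc3.png

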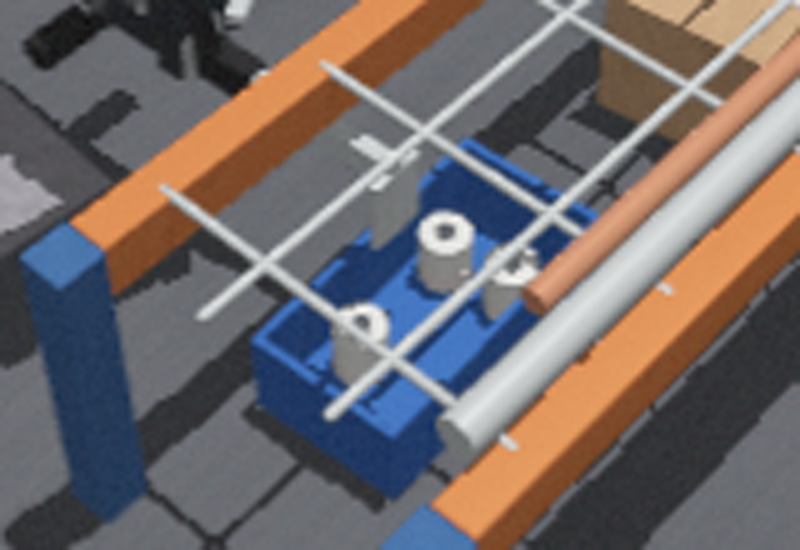

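The claw plate shows above the front wall between the two front stones; its lower edge runs from crop (372,248) to about (415,212).

Run:
```python
from h import *
f=lambda x,y:[240+x/5,200+y/5]
print('claw low',pix2z('scene',[f(372,248),f(415,212)],84).round(0).tolist())
print('front rim outer',pix2z('scene',[f(255,342),f(340,258),f(462,142)],60).round(0).tolist(),'inner', pix2z('scene',[f(275,347)],60).round(0).tolist())
print('stone tops',pix2z('scene',[f(445,230),f(362,322)],43).round(0).tolist())
```

```text
claw low [[697.0, -157.0, 84.0], [698.0, -123.0, 84.0]]
front rim outer [[678.0, -233.0, 60.0], [675.0, -160.0, 60.0], [672.0, -48.0, 60.0]] inner [[688.0, -228.0, 60.0]]
stone tops [[698.0, -96.0, 43.0], [704.0, -176.0, 43.0]]
```

Emit:
{"api": "carry_out", "payload": {
  "moves": [
    {"rotation":[0,0,0],"dp":[-0.01,-0.018,0],"claw":0},
    {"rotation":[0,0,0],"dp":[0,0,0.1],"claw":0},
    {"rotation":[0,0,0],"dp":[0,0,0.06],"claw":0},
    {"rotation":[0,0,0],"dp":[0,0,0],"claw":0}
  ]
}}

```text
t: 10.48
eef_pos: [538.1, -132.2, 91.5]
tcp_rot: [-0.0, 1.0, -0.0, -0.001]
force: [0.2, 0.1, -3.6]
width: 0.185
grasp_force: 89.3
```

Emit:
{"api": "carry_out", "payload": {
  "moves": [
    {"rotation":[0,0,0],"dp":[0,0,0.06],"claw":0},
    {"rotation":[0,0,0],"dp":[0,0,0.05],"claw":0},
    {"rotation":[0,0,0],"dp":[0,0,0],"claw":0}
  ]
}}

```text
t: 10.85
eef_pos: [538.6, -132.3, 69.3]
tcp_rot: [-0.0, 1.0, -0.0, -0.001]
force: [-0.0, 0.1, -3.0]
width: 0.181
grasp_force: 89.3
```

Emit:
{"api": "carry_out", "payload": {
  "moves": [
    {"rotation":[0,0,0],"dp":[-0.03,0,0],"claw":0},
    {"rotation":[0,0,0],"dp":[-0.03,0,0],"claw":0},
    {"rotation":[0,0,0],"dp":[-0.03,0,0],"claw":0},
    {"rotation":[0,0,0],"dp":[-0.03,0,0],"claw":0}
  ]
}}

```text
t: 11.35
eef_pos: [515.3, -132.5, 70.6]
tcp_rot: [0.0, 1.0, -0.0, 0.001]
force: [3.6, -0.7, -4.0]
width: 0.187
grasp_force: 89.1
```

Run:
```python
from h import *
where()
c,im=snap('scene')
cv2.imwrite('pics/sc4.png',cv2.resize(im[200:310,240:400,::-1],None,fx=5,fy=5,interpolation=cv2.INTER_CUBIC))
```

```text
11.35 [ 515.3 -132.5   70.6] toolx [ 1.    -0.001  0.001] tooly [-0.001 -1.     0.   ] z [ 0.001 -0.    -1.   ] F [ 3.6 -0.7 -4. ] 0.18670966632890032 89.08490180969238 [-0.25  0.44  1.96  0.    0.74  1.32]
```

View pics/sc4.png

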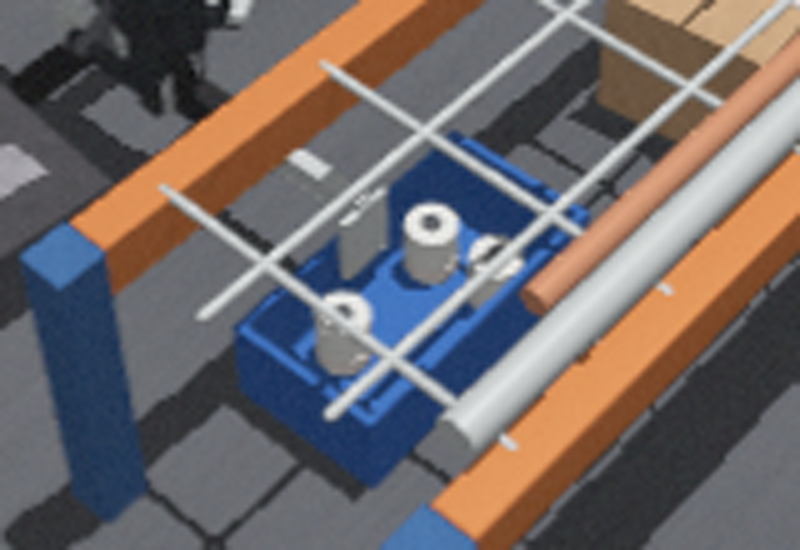

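Emit:
{"api": "carry_out", "payload": {
  "moves": [
    {"rotation":[0,0,0],"dp":[-0.03,0,0],"claw":0},
    {"rotation":[0,0,0],"dp":[-0.04,0,0],"claw":0},
    {"rotation":[0,0,0],"dp":[-0.05,0,0],"claw":0},
    {"rotation":[0,0,0],"dp":[-0.06,0,0],"claw":0},
    {"rotation":[0,0,0],"dp":[-0.06,0,0],"claw":0},
    {"rotation":[0,0,0],"dp":[-0.06,0,0],"claw":0},
    {"rotation":[0,0,0],"dp":[-0.06,0,0],"claw":0},
    {"rotation":[0,0,0],"dp":[-0.06,0,0],"claw":0}
  ]
}}

```text
t: 12.4
eef_pos: [430.5, -132.4, 70.3]
tcp_rot: [0.0, 1.0, -0.0, 0.0]
force: [3.6, -0.7, -2.9]
width: 0.182
grasp_force: 89.2
```

Emit:
{"api": "carry_out", "payload": {
  "moves": [
    {"rotation":[0,0,0],"dp":[-0.05,0,0],"claw":0},
    {"rotation":[0,0,0],"dp":[-0.06,0,0],"claw":0},
    {"rotation":[0,0,0],"dp":[-0.06,0,0],"claw":0},
    {"rotation":[0,0,0],"dp":[-0.06,0,0],"claw":0},
    {"rotation":[0,0,0],"dp":[-0.04,0,0],"claw":0},
    {"rotation":[0,0,0],"dp":[-0.02,0,0],"claw":0},
    {"rotation":[0,0,0],"dp":[0,0,0],"claw":0}
  ]
}}

```text
t: 13.28
eef_pos: [372.5, -132.2, 70.2]
tcp_rot: [-0.0, 1.0, -0.0, -0.001]
force: [0.3, -0.3, -2.3]
width: 0.182
grasp_force: 89.4
```

Run:
```python
from h import *
where()
c,im=snap('scene')
cv2.imwrite('pics/sc5.png',cv2.resize(im[160:310,200:400,::-1],None,fx=4,fy=4,interpolation=cv2.INTER_CUBIC))
```

```text
13.28 [ 372.5 -132.2   70.2] toolx [ 1.    -0.001 -0.001] tooly [-0.001 -1.    -0.   ] z [-0.001  0.    -1.   ] F [ 0.3 -0.3 -2.3] 0.1817402568362706 89.39051628112793 [-0.34  0.28  2.24 -0.    0.62  1.23]
```

View pics/sc5.png

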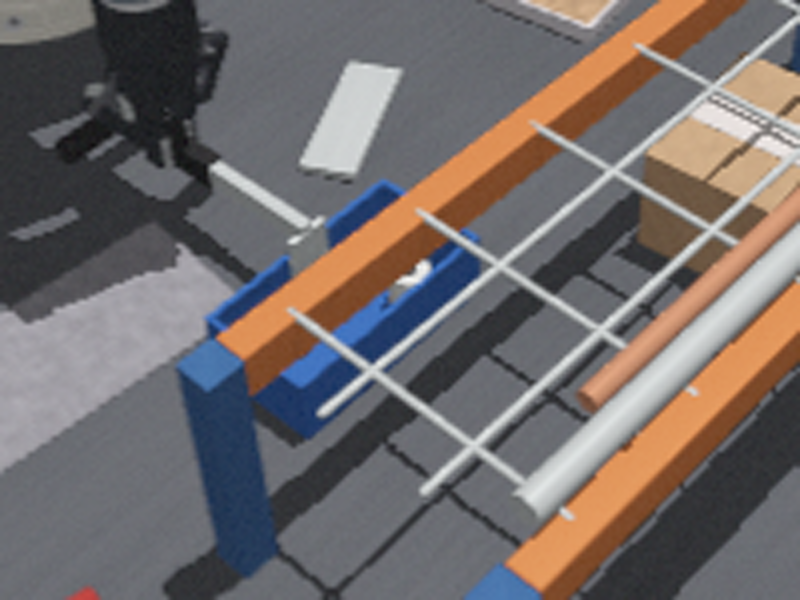

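The tote has followed the hook. Its rim corners are at crop (385,182), (210,325) and (478,238); I check the clearance from these.

Run:
```python
from h import *
f=lambda x,y:[200+x/4,160+y/4]
print(pix2z('scene',[f(385,182),f(210,325),f(478,238)],60).round(0).tolist())
c,im=snap('top','top5.png')
cv2.imwrite('pics/top5c.png',cv2.resize(im[130:260,300:440,::-1],None,fx=4.5,fy=4.5,interpolation=cv2.INTER_CUBIC))
```

```text
[[524.0, -46.0, 60.0], [527.0, -234.0, 60.0], [619.0, -45.0, 60.0]]
```

View pics/top5c.png

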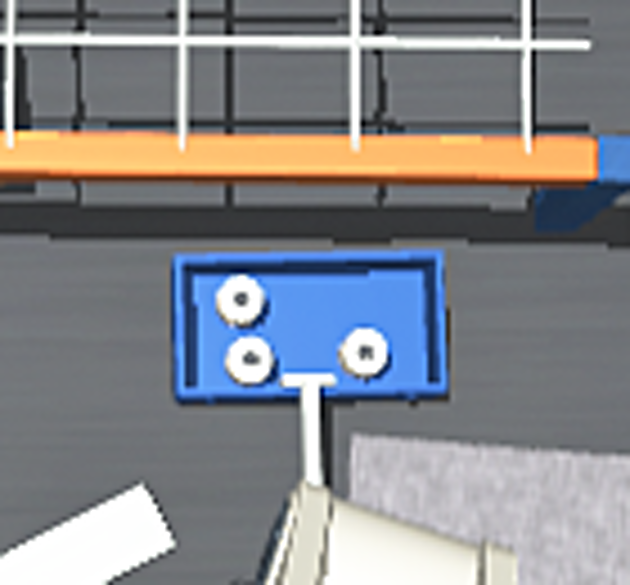

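Emit:
{"api": "carry_out", "payload": {
  "moves": [
    {"rotation":[0,0,0],"dp":[-0.03,0,0],"claw":0},
    {"rotation":[0,0,0],"dp":[-0.05,0,0],"claw":0},
    {"rotation":[0,0,0],"dp":[-0.02,0,0],"claw":0},
    {"rotation":[0,0,0],"dp":[0.03,0,0],"claw":0},
    {"rotation":[0,0,0],"dp":[0.01,0,-0.05],"claw":0},
    {"rotation":[0,0,0],"dp":[0,0,-0.1],"claw":0},
    {"rotation":[0,0,0],"dp":[0,0,-0.15],"claw":0},
    {"rotation":[0,0,0],"dp":[0,0,-0.15],"claw":0}
  ]
}}

```text
t: 14.38
eef_pos: [361.1, -132.1, 161.7]
tcp_rot: [-0.0, 1.0, -0.0, -0.0]
force: [0.3, -0.9, -2.6]
width: 0.185
grasp_force: 89.3
```

Emit:
{"api": "carry_out", "payload": {
  "moves": [
    {"rotation":[0,0,0],"dp":[0.06,0.26,0],"claw":0},
    {"rotation":[0,0,0],"dp":[0.06,0.26,0],"claw":0},
    {"rotation":[0,0,0],"dp":[0.06,0.26,0],"claw":0},
    {"rotation":[0,0,0],"dp":[0.06,0.26,0],"claw":0}
  ]
}}

```text
t: 14.88
eef_pos: [409.3, -342.0, 160.9]
tcp_rot: [-0.0, 1.0, -0.0, -0.0]
force: [0.6, 0.3, -2.8]
width: 0.184
grasp_force: 89.3
```

Emit:
{"api": "carry_out", "payload": {
  "moves": [
    {"rotation":[0,0,-0.0521],"dp":[0,0,0],"claw":0},
    {"rotation":[0,0,-0.0521],"dp":[0,0,0],"claw":0},
    {"rotation":[0,0,-0.0521],"dp":[0,0,0],"claw":0},
    {"rotation":[0,0,-0.0521],"dp":[0,0,0],"claw":0},
    {"rotation":[0,0,-0.0521],"dp":[0,0,0],"claw":0},
    {"rotation":[0,0,-0.0521],"dp":[0,0,0],"claw":0},
    {"rotation":[0,0,-0.0521],"dp":[0,0,0],"claw":0},
    {"rotation":[0,0,-0.0521],"dp":[0,0,0],"claw":0},
    {"rotation":[0,0,-0.0521],"dp":[0,0,0],"claw":0},
    {"rotation":[0,0,0],"dp":[0,0,0],"claw":0}
  ]
}}

```text
t: 16.12
eef_pos: [409.1, -340.2, 160.7]
tcp_rot: [-0.0, 0.741, 0.671, -0.0]
force: [-0.3, 0.1, -2.7]
width: 0.184
grasp_force: 89.6
```

Run:
```python
from h import *
where()
c,im=snap('wrist','w6.png')
for k in ['mat','hook']:
  for o in eyes.outline_of('wrist',k)[:2]:
    m=o['region'].astype(np.uint8);b=cv2.boxPoints(cv2.minAreaRect(cv2.findNonZero(m)));print(k,o['score'],b.round(0).tolist())
```

```text
16.12 [ 409.1 -340.2  160.7] toolx [0.099 0.995 0.   ] tooly [ 0.995 -0.099 -0.   ] z [-0.  0. -1.] F [-0.3  0.1 -2.7] 0.18384837625108919 89.64105606079102 [-0.7   0.31  1.91 -0.    0.93 -0.6 ]
mat 0.87 [[233.0, 333.0], [233.0, 0.0], [397.0, 0.0], [397.0, 333.0]]
mat 0.56 [[568.0, 173.0], [570.0, 125.0], [641.0, 129.0], [639.0, 176.0]]
hook 0.96 [[291.0, 0.0], [340.0, 0.0], [340.0, 350.0], [291.0, 350.0]]
```

View pics/w6.png

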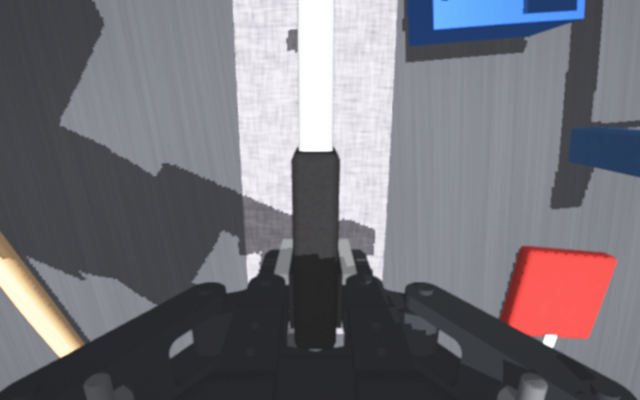

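The bar sits centred on the mat: its edges are at columns 233 and 397, and the bar is at 315. I check the lengthwise offset from the sleeve's front edge at row 150.

Run:
```python
from h import *
p=pix2z('wrist',[[315,151]],181)[0];s=read_state();A=rot(s['tcp_rot']);d=(p-np.array(s['eef_pos']))@A
print('sleeve front ahead of tcp',d, 'local TCP',40-d[0]); o=np.array(s['eef_pos'])+A[:,0]*(d[0]-40);print('origin',o)
```

```text
sleeve front ahead of tcp [ 53.10175251  -0.33974707 -20.48691858] local TCP -13.101752508113371
origin [ 410.46031845 -327.24482261  160.51204412]
```

Emit:
{"api": "carry_out", "payload": {
  "moves": [
    {"rotation":[0,0,0],"dp":[0.01,0,0.2],"claw":0},
    {"rotation":[0,0,0],"dp":[0,0,0.2],"claw":0},
    {"rotation":[0,0,0],"dp":[0,0,0.1],"claw":0},
    {"rotation":[0,0,0],"dp":[0,0,0.05],"claw":0},
    {"rotation":[0,0,0],"dp":[0,0,0.03],"claw":0},
    {"rotation":[0,0,0],"dp":[0,0,0.01],"claw":0},
    {"rotation":[0,0,0],"dp":[0,0,0],"claw":0}
  ]
}}

```text
t: 17.15
eef_pos: [409.7, -338.6, 42.9]
tcp_rot: [0.0, 0.741, 0.671, 0.0]
force: [0.1, -0.6, -3.4]
width: 0.186
grasp_force: 89.6
```

Emit:
{"api": "carry_out", "payload": {
  "moves": [
    {"rotation":[0,0,0],"dp":[0,0,0.006],"claw":0},
    {"rotation":[0,0,0],"dp":[0,0,0.004],"claw":0},
    {"rotation":[0,0,0],"dp":[0,0,0],"claw":0}
  ]
}}

```text
t: 17.52
eef_pos: [409.8, -338.7, 41.7]
tcp_rot: [0.001, 0.741, 0.672, 0.0]
force: [-2.1, 2.3, 11.7]
width: 0.184
grasp_force: 92.1
```

Emit:
{"api": "carry_out", "payload": {
  "moves": [
    {"rotation":[0,0,0],"dp":[0,0,0],"claw":0.6},
    {"rotation":[0,0,0],"dp":[0,0,0],"claw":0.6},
    {"rotation":[0,0,0],"dp":[0,0,0],"claw":0.6},
    {"rotation":[0,0,0],"dp":[0,0,-0.1],"claw":0.6},
    {"rotation":[0,0,0],"dp":[0,0,-0.25],"claw":0.8},
    {"rotation":[0,0,0],"dp":[0,0,-0.25],"claw":1},
    {"rotation":[0,0,0],"dp":[0,0,-0.25],"claw":1},
    {"rotation":[0,0,0],"dp":[0,0,-0.2],"claw":1},
    {"rotation":[0,0,0],"dp":[0,0,0],"claw":1}
  ]
}}

```text
t: 18.65
eef_pos: [410.8, -339.5, 253.6]
tcp_rot: [0.003, 0.741, 0.671, 0.0]
force: [0.5, -0.8, -0.3]
width: 0.994
grasp_force: 0.0
```

Run:
```python
from h import *
where()
c,im=snap('wrist','w7.png')
find('wrist',['hook','hook_grip','mat','stone1','tote'],c)
c,im=snap('top','top7.png'); find('top',['stone1','tote','tray'],c)
```

```text
18.65 [ 410.8 -339.5  253.6] toolx [ 0.098  0.995 -0.003] tooly [ 0.995 -0.098  0.005] z [ 0.005 -0.004 -1.   ] F [ 0.5 -0.8 -0.3] 0.9942993880602083 0.0 [-0.69  0.2   1.82  0.    1.12 -0.6 ]
wrist hook 0.68 [ 419. -322.   56.]
wrist hook_grip 0.96 [ 410. -326.   53.]
wrist mat 0.88 [ 409. -294.    5.]
wrist stone1 0.77 [ 520. -191.   38.]
wrist tote 0.89 [ 559. -210.   17.]
top stone1 0.6 [567. -91.  40.]
top stone1 0.4 [522. -94.  41.]
top tote 0.67 [ 550. -146.    7.]
top tray 0.93 [410. 344.   5.]
```

View pics/w7.png

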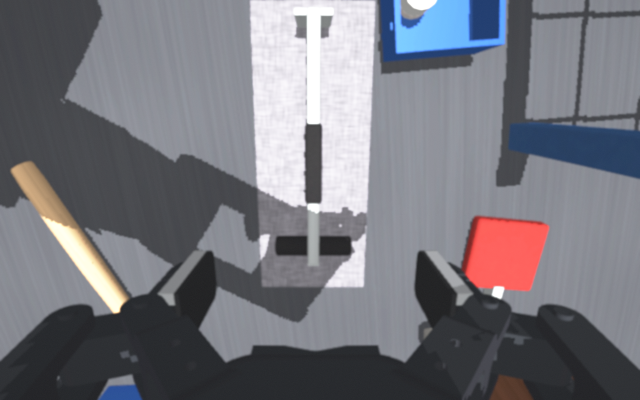

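The hook stands centred on the mat, with the foot at (313,246) and the claw at (313,14). Next, over the tote.

Emit:
{"api": "carry_out", "payload": {
  "moves": [
    {"rotation":[0,0,-0.059],"dp":[0,0,0],"claw":1},
    {"rotation":[0,0,-0.059],"dp":[0,0,0],"claw":1},
    {"rotation":[0,0,-0.059],"dp":[0,0,0],"claw":1},
    {"rotation":[0,0,-0.059],"dp":[0,0,0],"claw":1},
    {"rotation":[0,0,-0.059],"dp":[0,0,0],"claw":1},
    {"rotation":[0,0,-0.059],"dp":[0,0,0],"claw":1},
    {"rotation":[0,0,-0.059],"dp":[0,0,0],"claw":1},
    {"rotation":[0,0,-0.059],"dp":[0,0,0],"claw":1},
    {"rotation":[0,0,-0.059],"dp":[0,0,0],"claw":1}
  ]
}}

```text
t: 20.27
eef_pos: [409.3, -338.3, 250.0]
tcp_rot: [-0.0, -0.003, 1.0, 0.0]
force: [-0.1, 0.4, 0.0]
width: 0.997
grasp_force: 0.0
```

Emit:
{"api": "carry_out", "payload": {
  "moves": [
    {"rotation":[0,0,0],"dp":[-0.16,0.25,0],"claw":0.6},
    {"rotation":[0,0,0],"dp":[-0.16,0.25,0],"claw":0.6},
    {"rotation":[0,0,0],"dp":[-0.16,0.25,0],"claw":0.6},
    {"rotation":[0,0,0],"dp":[-0.16,0.25,0],"claw":0.6},
    {"rotation":[0,0,0],"dp":[0,0,0],"claw":0.6}
  ]
}}

```text
t: 20.9
eef_pos: [539.3, -135.3, 250.0]
tcp_rot: [0.0, -0.002, 1.0, 0.0]
force: [-0.9, 0.4, -0.1]
width: 0.599
grasp_force: 0.0
```

Run:
```python
from h import *
where()
c,im=snap('wrist','w8.png')
find('wrist',['stone1','tote'],c)
for o in eyes.outline_of('wrist','stone1')[:5]:
    v=np.argwhere(o['region'])[:,::-1]; print(round(o['score'],2),len(v),v.min(0),v.max(0))
```

```text
20.9 [ 539.3 -135.3  250. ] toolx [-1.    -0.003 -0.   ] tooly [-0.003  1.     0.001] z [ 0.     0.001 -1.   ] F [-0.9  0.4 -0.1] 0.59903829554941 0.0 [-0.25  0.24  1.77  0.    1.13 -1.82]
wrist stone1 0.96 [ 529. -177.   43.]
wrist stone1 0.88 [522. -95.  42.]
wrist stone1 0.69 [561. -88.  43.]
wrist tote 0.58 [ 552. -141.    4.]
wrist tote 0.56 [410.  35.  10.]
0.95 817 [338 142] [369 175]
0.73 806 [343 182] [372 216]
0.71 820 [260 147] [292 179]
```

View pics/w8.png

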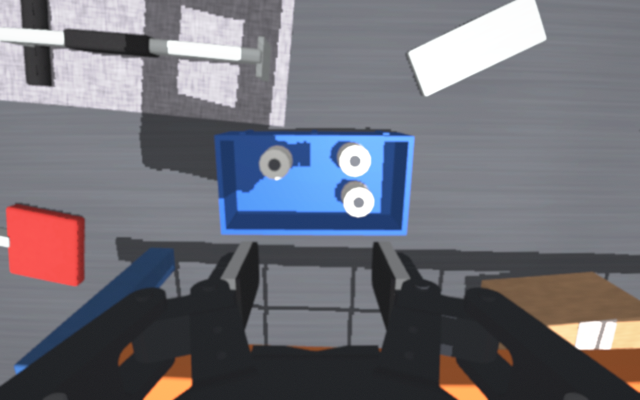

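The tote stands clear of the rack with three stones, at px (274,163), (354,159) and (359,200).

Run:
```python
from h import *
c=campose('wrist')
print(pix2z('wrist',[[274,163],[354,159],[359,200.5]],43,c).round(1))
print('tote rim',pix2z('wrist',[[217,136],[413,136],[407,234],[222,234]],60,c).round(0).tolist())
```

```text
[[ 522.9 -180.6   43. ]
 [ 518.9  -99.3   43. ]
 [ 562.6  -92.8   43. ]]
tote rim [[494.0, -232.0, 60.0], [494.0, -46.0, 60.0], [594.0, -44.0, 60.0], [593.0, -235.0, 60.0]]
```

Emit:
{"api": "carry_out", "payload": {
  "moves": [
    {"rotation":[0,0,0],"dp":[0.07,-0.218,0],"claw":0.55},
    {"rotation":[0,0,0],"dp":[0,0,0.25],"claw":0.55},
    {"rotation":[0,0,0],"dp":[0,0,0.25],"claw":0.55},
    {"rotation":[0,0,0],"dp":[0,0,0.2],"claw":0.55},
    {"rotation":[0,0,0],"dp":[0,0,0],"claw":0.55}
  ],
  "newtons": 25
}}

```text
t: 21.72
eef_pos: [520.6, -182.6, 107.9]
tcp_rot: [-0.003, 0.002, 1.0, 0.001]
force: [0.2, 0.5, 0.5]
width: 0.555
grasp_force: 0.0
```

```bash
cat > look.py <<'E'
from h import *
where()
c,im=snap('wrist'); find('wrist',['stone1'],c)
for o in eyes.outline_of('wrist','stone1')[:4]:
    m=o['region'].astype(np.uint8)
    # top face: bright pixels hull lower part; use min enclosing of the bright ring
    v=np.argwhere(m)[:,::-1]; lo,hi=v.min(0),v.max(0)
    w=hi[0]-lo[0]+1   # top disc: circle of width w at the far (bottom) end of region
    p=[(lo[0]+hi[0])/2, hi[1]-w/2+.5]
    print(round(o['score'],2),lo,hi,pix2z('wrist',[p],43,c).round(1))
E
python3 look.py
```

```text
21.73 [ 520.6 -182.6  107.9] toolx [-1.     0.003  0.006] tooly [0.003 1.    0.002] z [-0.006  0.002 -1.   ] F [0.2 0.5 0.5] 0.5546328861000513 0.0 [-0.34  0.41  1.9  -0.    0.84 -1.91]
wrist stone1 0.9 [558. -94.  39.]
wrist stone1 0.88 [ 521. -102.   45.]
wrist stone1 0.85 [ 526. -181.   44.]
0.83 [417 244] [478 296] [[551.4 -96.2  43. ]]
0.82 [413 197] [479 246] [[ 515.7 -100.8   43. ]]
0.76 [299 196] [349 253] [[ 525.2 -176.5   43. ]]
0.34 [0 9] [314  94] [[ 364.6 -264.2   43. ]]
```

Emit:
{"api": "carry_out", "payload": {
  "moves": [
    {"rotation":[0,0,0],"dp":[0,0,0.05],"claw":0.55},
    {"rotation":[0,0,0],"dp":[0,0,0],"claw":0.55},
    {"rotation":[0,0,0],"dp":[0,0,0],"claw":0.55}
  ]
}}

```text
t: 22.25
eef_pos: [523.7, -182.0, 100.6]
tcp_rot: [0.0, 0.0, 1.0, -0.0]
force: [0.8, 0.6, -0.0]
width: 0.551
grasp_force: 0.0
```

Emit:
{"api": "carry_out", "payload": {
  "moves": [
    {"rotation":[0,0,0],"dp":[-0.008,0.015,0.13],"claw":0.55},
    {"rotation":[0,0,0],"dp":[0,0,0.12],"claw":0.55},
    {"rotation":[0,0,0],"dp":[0,0,0.1],"claw":0.55},
    {"rotation":[0,0,0],"dp":[0,0,0.05],"claw":0.55},
    {"rotation":[0,0,0],"dp":[0,0,0],"claw":0.45},
    {"rotation":[0,0,0],"dp":[0,0,0],"claw":0.35},
    {"rotation":[0,0,0],"dp":[0,0,0],"claw":0.3},
    {"rotation":[0,0,0],"dp":[0,0,0],"claw":0.3},
    {"rotation":[0,0,0],"dp":[0,0,0],"claw":0.3}
  ],
  "newtons": 25
}}

```text
t: 23.38
eef_pos: [528.2, -179.8, 23.4]
tcp_rot: [0.003, 0.0, 1.0, -0.001]
force: [-1.6, 1.9, 23.5]
width: 0.369
grasp_force: 22.8
```

Emit:
{"api": "carry_out", "payload": {
  "moves": [
    {"rotation":[0,0,0],"dp":[0,0,-0.01],"claw":0.3},
    {"rotation":[0,0,0],"dp":[0,0,-0.02],"claw":0.3},
    {"rotation":[0,0,0],"dp":[0,0,-0.03],"claw":0.3},
    {"rotation":[0,0,0],"dp":[0,0,0],"claw":0.3}
  ]
}}

```text
t: 23.88
eef_pos: [525.3, -179.1, 32.7]
tcp_rot: [0.0, 0.001, 1.0, -0.0]
force: [-0.8, -0.5, -0.9]
width: 0.37
grasp_force: 24.8
```

```bash
python3 -c "from h import *;where()"
```

```text
23.88 [ 525.3 -179.1   32.7] toolx [-1.     0.001 -0.   ] tooly [ 0.001  1.    -0.   ] z [ 0. -0. -1.] F [-0.8 -0.5 -0.9] 0.3699317335154253 24.815716445446014 [-0.33  0.53  1.93 -0.    0.68 -1.9 ]
```

Emit:
{"api": "carry_out", "payload": {
  "moves": [
    {"rotation":[0,0,0],"dp":[0,0,-0.15],"claw":0.3},
    {"rotation":[0,0,0],"dp":[0,0,-0.22],"claw":0.3},
    {"rotation":[0,0,0],"dp":[0,0,-0.22],"claw":0.3},
    {"rotation":[0,0,0],"dp":[0.08,0.22,0],"claw":0.3},
    {"rotation":[0,0,0],"dp":[0.08,0.22,0],"claw":0.3},
    {"rotation":[0,0,0],"dp":[0.08,0.22,0],"claw":0.3},
    {"rotation":[0,0,0],"dp":[0.08,0.22,0],"claw":0.3},
    {"rotation":[0,0,0],"dp":[0.08,0.22,0],"claw":0.3},
    {"rotation":[0,0,0],"dp":[0.08,0.22,0],"claw":0.3},
    {"rotation":[0,0,0],"dp":[0.08,0.22,0],"claw":0.3},
    {"rotation":[0,0,0],"dp":[0.08,0.22,0],"claw":0.3},
    {"rotation":[0,0,0],"dp":[0.08,0.22,0],"claw":0.3}
  ]
}}

```text
t: 25.38
eef_pos: [380.7, 218.4, 150.3]
tcp_rot: [0.0, 0.001, 1.0, -0.0]
force: [0.2, 1.1, -0.1]
width: 0.368
grasp_force: 25.1
```

Emit:
{"api": "carry_out", "payload": {
  "moves": [
    {"rotation":[0,0,0],"dp":[0.07,0.22,0],"claw":0.3},
    {"rotation":[0,0,0],"dp":[0,0.11,0],"claw":0.3},
    {"rotation":[0,0,0],"dp":[0,0,0],"claw":0.3}
  ]
}}

```text
t: 25.75
eef_pos: [367.4, 284.3, 150.2]
tcp_rot: [0.0, -0.001, 1.0, 0.0]
force: [-0.1, -0.9, -1.3]
width: 0.368
grasp_force: 25.2
```

Run:
```python
from h import *
where()
c,im=snap('wrist','w9.png'); find('wrist',['tray'],c)
o=eyes.outline_of('wrist','tray')[0]
m=o['region'].astype(np.uint8); b=cv2.boxPoints(cv2.minAreaRect(cv2.findNonZero(m))); print(o['score'],b.round(0).tolist(),pix2z('wrist',b,18,c).round(0).tolist())
c,im=snap('top'); 
h=cv2.cvtColor(im,cv2.COLOR_RGB2HSV);m=((h[...,0]>8)&(h[...,0]<24)&(h[...,1]>70)).astype(np.uint8); m[:215]=0;m[300:]=0;m[:,:170]=0;m[:,270:]=0
r=cv2.minAreaRect(cv2.findNonZero(cv2.morphologyEx(m,cv2.MORPH_OPEN,np.ones((3,3)))));print(r,pix2z('top',[r[0]],6,c),pix2z('top',cv2.boxPoints(r),6,c).round(0).tolist())
```

```text
25.75 [367.4 284.3 150.2] toolx [-1.    -0.001 -0.   ] tooly [-0.001  1.     0.   ] z [ 0.  0. -1.] F [-0.1 -0.9 -1.3] 0.3677079770547688 25.16144335269928 [ 0.66  0.23  2.05  0.    0.86 -0.92]
wrist tray 0.87 [380. 364.   1.]
0.86 [[250.0, 156.0], [501.0, 128.0], [521.0, 306.0], [270.0, 334.0]] [[337.0, 234.0, 18.0], [314.0, 431.0, 18.0], [473.0, 474.0, 18.0], [501.0, 244.0, 18.0]]
((220.2230987548828, 254.78465270996094), (45.76881790161133, 58.048255920410156), 82.87498474121094) [[407.69152345 341.92095579   6.        ]] [[472.0, 444.0, 6.0], [491.0, 258.0, 6.0], [344.0, 240.0, 6.0], [325.0, 425.0, 6.0]]
```

View pics/w9.png

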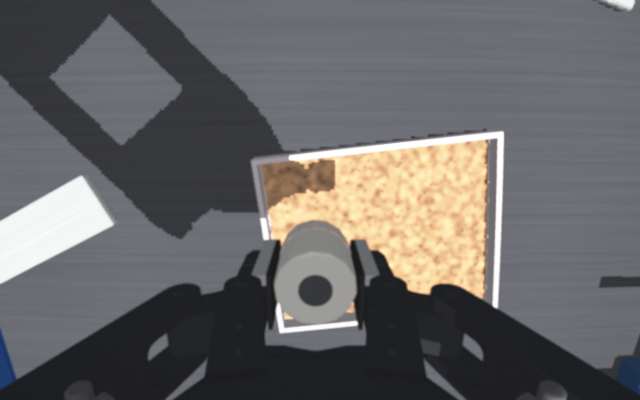

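The stone is held upright, and the tray's right wall is close to it at columns 265–285. I shift 12 mm left and lower.

Emit:
{"api": "carry_out", "payload": {
  "moves": [
    {"rotation":[0,0,0],"dp":[0,0.06,0.2],"claw":0.3},
    {"rotation":[0,0,0],"dp":[0,0,0.2],"claw":0.3},
    {"rotation":[0,0,0],"dp":[0,0,0.12],"claw":0.3},
    {"rotation":[0,0,0],"dp":[0,0,0.06],"claw":0.3},
    {"rotation":[0,0,0],"dp":[0,0,0.02],"claw":0.3},
    {"rotation":[0,0,0],"dp":[0,0,0.01],"claw":0.3},
    {"rotation":[0,0,0],"dp":[0,0,0],"claw":0.3}
  ]
}}

```text
t: 26.82
eef_pos: [368.0, 295.4, 28.9]
tcp_rot: [0.0, 0.001, 1.0, 0.0]
force: [0.2, 1.6, -0.7]
width: 0.364
grasp_force: 25.2
```

Emit:
{"api": "carry_out", "payload": {
  "moves": [
    {"rotation":[0,0,0],"dp":[0,0,0.006],"claw":0.3},
    {"rotation":[0,0,0],"dp":[0,0,0.006],"claw":0.3},
    {"rotation":[0,0,0],"dp":[0,0,0],"claw":0.3}
  ]
}}

```text
t: 27.2
eef_pos: [367.5, 295.1, 25.9]
tcp_rot: [0.0, 0.0, 1.0, 0.0]
force: [-0.1, 0.2, -0.8]
width: 0.363
grasp_force: 25.2
```

Emit:
{"api": "carry_out", "payload": {
  "moves": [
    {"rotation":[0,0,0],"dp":[0,0,0.005],"claw":0.3},
    {"rotation":[0,0,0],"dp":[0,0,0.005],"claw":0.3},
    {"rotation":[0,0,0],"dp":[0,0,0],"claw":0.3}
  ]
}}

```text
t: 27.58
eef_pos: [367.5, 295.0, 23.8]
tcp_rot: [-0.0, 0.0, 1.0, -0.0]
force: [0.2, 0.5, -0.4]
width: 0.363
grasp_force: 25.2
```

Emit:
{"api": "carry_out", "payload": {
  "moves": [
    {"rotation":[0,0,0],"dp":[0,0,0.004],"claw":0.3},
    {"rotation":[0,0,0],"dp":[0,0,0.003],"claw":0.3},
    {"rotation":[0,0,0],"dp":[0,0,0],"claw":0.3}
  ]
}}

```text
t: 27.95
eef_pos: [367.6, 295.1, 22.6]
tcp_rot: [-0.0, 0.001, 1.0, -0.0]
force: [-1.1, 0.6, 3.6]
width: 0.367
grasp_force: 25.5
```

Emit:
{"api": "carry_out", "payload": {
  "moves": [
    {"rotation":[0,0,0],"dp":[0,0,0],"claw":0.42},
    {"rotation":[0,0,0],"dp":[0,0,0],"claw":0.5},
    {"rotation":[0,0,0],"dp":[0,0,0],"claw":0.55},
    {"rotation":[0,0,0],"dp":[0,0,0],"claw":0.55},
    {"rotation":[0,0,0],"dp":[0,0,-0.05],"claw":0.55},
    {"rotation":[0,0,0],"dp":[0,0,-0.15],"claw":0.55},
    {"rotation":[0,0,0],"dp":[0,0,-0.22],"claw":0.55},
    {"rotation":[0,0,0],"dp":[0,0,-0.22],"claw":0.55}
  ]
}}

```text
t: 28.95
eef_pos: [367.4, 294.9, 152.3]
tcp_rot: [0.0, 0.0, 1.0, 0.0]
force: [0.5, -0.1, -0.2]
width: 0.549
grasp_force: 0.0
```

Emit:
{"api": "carry_out", "payload": {
  "moves": [
    {"rotation":[0,0,0],"dp":[-0.076,-0.22,0],"claw":0.55},
    {"rotation":[0,0,0],"dp":[-0.086,-0.22,0],"claw":0.55},
    {"rotation":[0,0,0],"dp":[-0.086,-0.22,0],"claw":0.55},
    {"rotation":[0,0,0],"dp":[-0.086,-0.22,0],"claw":0.55},
    {"rotation":[0,0,0],"dp":[-0.086,-0.22,0],"claw":0.55},
    {"rotation":[0,0,0],"dp":[-0.086,-0.22,0],"claw":0.55},
    {"rotation":[0,0,0],"dp":[-0.086,-0.22,0],"claw":0.55},
    {"rotation":[0,0,0],"dp":[-0.086,-0.22,0],"claw":0.55},
    {"rotation":[0,0,0],"dp":[-0.086,-0.22,0],"claw":0.55},
    {"rotation":[0,0,0],"dp":[0,0,0.1],"claw":0.55},
    {"rotation":[0,0,0],"dp":[0,0,0],"claw":0.55},
    {"rotation":[0,0,0],"dp":[0,0,0],"claw":0.55}
  ]
}}

```text
t: 30.45
eef_pos: [519.9, -100.7, 131.1]
tcp_rot: [0.0, 0.0, 1.0, 0.0]
force: [-0.2, -0.0, -0.0]
width: 0.549
grasp_force: 0.0
```

```bash
python3 look.py
python3 - <<'E'
from h import *
c,im=snap('top'); find('top',['stone1','tote','hook_grip'],c)
c,im=snap('scene'); find('scene',['stone1','tote','hook_grip'],c)
E
```

```text
30.45 [ 519.9 -100.7  131.1] toolx [-1.     0.001 -0.   ] tooly [0.001 1.    0.   ] z [ 0.  0. -1.] F [-0.2 -0.  -0. ] 0.549236376646305 0.0 [-0.19  0.34  1.93  0.    0.86 -1.76]
wrist stone1 0.78 [562. -90.  41.]
wrist stone1 0.74 [522. -95.  48.]
0.55 [302 190] [346 235] [[522.3 -94.1  43. ]]
0.55 [310 235] [352 290] [[564.6 -88.7  43. ]]
top tote 0.68 [508. -81.  41.]
top hook_grip 0.7 [ 412. -391.   54.]
scene tote 0.7 [ 522. -146.   34.]
```

Emit:
{"api": "carry_out", "payload": {
  "moves": [
    {"rotation":[0,0,0],"dp":[-0.01,0.027,0.1],"claw":0.55},
    {"rotation":[0,0,0],"dp":[0,0,0.17],"claw":0.55},
    {"rotation":[0,0,0],"dp":[0,0,0.13],"claw":0.55},
    {"rotation":[0,0,0],"dp":[0,0,0.08],"claw":0.55},
    {"rotation":[0,0,0],"dp":[0,0,0.05],"claw":0.55},
    {"rotation":[0,0,0],"dp":[0,0,0],"claw":0.45},
    {"rotation":[0,0,0],"dp":[0,0,0],"claw":0.35},
    {"rotation":[0,0,0],"dp":[0,0,0],"claw":0.3},
    {"rotation":[0,0,0],"dp":[0,0,0],"claw":0.3},
    {"rotation":[0,0,0],"dp":[0,0,0],"claw":0.3}
  ],
  "newtons": 25
}}

```text
t: 32.25
eef_pos: [522.2, -95.7, 24.8]
tcp_rot: [0.0, 0.001, 1.0, -0.0]
force: [-1.3, -0.1, 5.3]
width: 0.366
grasp_force: 25.0
```

Emit:
{"api": "carry_out", "payload": {
  "moves": [
    {"rotation":[0,0,0],"dp":[0,0,-0.04],"claw":0.3},
    {"rotation":[0,0,0],"dp":[0,0,-0.19],"claw":0.3},
    {"rotation":[0,0,0],"dp":[0,0,-0.2],"claw":0.3},
    {"rotation":[0,0,0],"dp":[0,0,-0.2],"claw":0.3},
    {"rotation":[0,0,0],"dp":[0.064,0.22,0],"claw":0.3},
    {"rotation":[0,0,0],"dp":[0.064,0.22,0],"claw":0.3},
    {"rotation":[0,0,0],"dp":[0.064,0.22,0],"claw":0.3},
    {"rotation":[0,0,0],"dp":[0.064,0.22,0],"claw":0.3},
    {"rotation":[0,0,0],"dp":[0.064,0.22,0],"claw":0.3},
    {"rotation":[0,0,0],"dp":[0.064,0.22,0],"claw":0.3},
    {"rotation":[0,0,0],"dp":[0.064,0.22,0],"claw":0.3},
    {"rotation":[0,0,0],"dp":[0.064,0.22,0],"claw":0.3}
  ]
}}

```text
t: 33.75
eef_pos: [419.2, 257.8, 150.9]
tcp_rot: [0.0, 0.0, 1.0, 0.0]
force: [0.9, 0.4, -0.5]
width: 0.365
grasp_force: 25.2
```

Emit:
{"api": "carry_out", "payload": {
  "moves": [
    {"rotation":[0,0,0],"dp":[0.063,0.22,0],"claw":0.3},
    {"rotation":[0,0,0],"dp":[0,0.22,0],"claw":0.3},
    {"rotation":[0,0,0],"dp":[0,0.008,0],"claw":0.3},
    {"rotation":[0,0,0],"dp":[0,0,0],"claw":0.3}
  ]
}}

```text
t: 34.25
eef_pos: [407.0, 345.5, 150.4]
tcp_rot: [-0.0, 0.0, 1.0, -0.0]
force: [0.0, 0.2, -0.8]
width: 0.363
grasp_force: 25.3
```

Run:
```python
from h import *
where()
c,im=snap('wrist'); find('wrist',['stone1'],c)
c,im=snap('scene'); find('scene',['stone1','hook_grip'],c)
c,im=snap('top','top10.png'); find('top',['stone1','hook_grip','tote'],c)
for k,z in [('hook',57),('tote',60)]:
  o=eyes.outline_of('top',k)
  if o:
    m=o[0]['region'].astype(np.uint8);b=cv2.boxPoints(cv2.minAreaRect(cv2.findNonZero(m)));print(k,o[0]['score'],m.sum(),pix2z('top',b,z,c).round(0)[:,:2].tolist())
```

```text
34.25 [407.  345.5 150.4] toolx [-1.     0.     0.001] tooly [ 0.     1.    -0.001] z [-0.001 -0.001 -1.   ] F [ 0.   0.2 -0.8] 0.362632510917721 25.260692238807678 [ 0.7   0.32  1.91 -0.    0.91 -0.87]
wrist stone1 0.87 [366. 297.  45.]
wrist stone1 0.57 [404. 346. 172.]
scene stone1 0.5 [415. 340. 157.]
scene stone1 0.31 [ 419. -356.   -1.]
scene hook_grip 0.71 [ 415. -349.   43.]
top stone1 0.5 [570. -92.  44.]
top stone1 0.22 [643. 438. 110.]
top hook_grip 0.58 [ 414. -354.   54.]
top tote 0.58 [ 549. -143.    7.]
top tote 0.26 [736. 148. 100.]
hook 0.85 553 [[435.0, -179.0], [440.0, -437.0], [353.0, -435.0], [348.0, -179.0]]
tote 0.74 1885 [[495.0, -39.0], [597.0, -42.0], [593.0, -236.0], [491.0, -232.0]]
```

Stone A stands at (366,297), and the hook and tote are still in place. Lowering stone B.

Emit:
{"api": "carry_out", "payload": {
  "moves": [
    {"rotation":[0,0,0],"dp":[0,0,0.2],"claw":0.3},
    {"rotation":[0,0,0],"dp":[0,0,0.2],"claw":0.3},
    {"rotation":[0,0,0],"dp":[0,0,0.12],"claw":0.3},
    {"rotation":[0,0,0],"dp":[0,0,0.06],"claw":0.3},
    {"rotation":[0,0,0],"dp":[0,0,0.02],"claw":0.3},
    {"rotation":[0,0,0],"dp":[0,0,0.01],"claw":0.3},
    {"rotation":[0,0,0],"dp":[0,0,0.006],"claw":0.3},
    {"rotation":[0,0,0],"dp":[0,0,0.006],"claw":0.3},
    {"rotation":[0,0,0],"dp":[0,0,0],"claw":0.3}
  ]
}}

```text
t: 35.92
eef_pos: [407.5, 346.1, 26.3]
tcp_rot: [0.0, 0.0, 1.0, 0.0]
force: [-1.6, 0.3, -1.5]
width: 0.365
grasp_force: 25.2
```

Emit:
{"api": "carry_out", "payload": {
  "moves": [
    {"rotation":[0,0,0],"dp":[0,0,0.005],"claw":0.3},
    {"rotation":[0,0,0],"dp":[0,0,0.004],"claw":0.3},
    {"rotation":[0,0,0],"dp":[0,0,0],"claw":0.3}
  ]
}}

```text
t: 36.3
eef_pos: [407.4, 346.0, 24.2]
tcp_rot: [-0.0, 0.001, 1.0, -0.0]
force: [-0.8, -0.1, -0.6]
width: 0.362
grasp_force: 25.2
```

Emit:
{"api": "carry_out", "payload": {
  "moves": [
    {"rotation":[0,0,0],"dp":[0,0,0.003],"claw":0.3},
    {"rotation":[0,0,0],"dp":[0,0,0.003],"claw":0.3},
    {"rotation":[0,0,0],"dp":[0,0,0],"claw":0.3}
  ]
}}

```text
t: 36.67
eef_pos: [407.5, 346.1, 23.8]
tcp_rot: [0.0, 0.0, 1.0, 0.0]
force: [-3.2, -2.5, 10.1]
width: 0.365
grasp_force: 26.4
```

Emit:
{"api": "carry_out", "payload": {
  "moves": [
    {"rotation":[0,0,0],"dp":[0,0,0],"claw":0.42},
    {"rotation":[0,0,0],"dp":[0,0,0],"claw":0.5},
    {"rotation":[0,0,0],"dp":[0,0,0],"claw":0.53},
    {"rotation":[0,0,0],"dp":[0,0,0],"claw":0.53},
    {"rotation":[0,0,0],"dp":[0,0,-0.05],"claw":0.53},
    {"rotation":[0,0,0],"dp":[0,0,-0.15],"claw":0.53},
    {"rotation":[0,0,0],"dp":[0,0,-0.22],"claw":0.53},
    {"rotation":[0,0,0],"dp":[0,0,-0.22],"claw":0.53}
  ]
}}

```text
t: 37.67
eef_pos: [407.3, 345.9, 152.9]
tcp_rot: [0.0, 0.0, 1.0, 0.0]
force: [-0.4, 0.3, 0.2]
width: 0.527
grasp_force: 0.0
```

Emit:
{"api": "carry_out", "payload": {
  "moves": [
    {"rotation":[0,0,0],"dp":[-0.078,-0.218,0],"claw":0.53},
    {"rotation":[0,0,0],"dp":[-0.078,-0.218,0],"claw":0.53},
    {"rotation":[0,0,0],"dp":[-0.078,-0.218,0],"claw":0.53},
    {"rotation":[0,0,0],"dp":[-0.078,-0.218,0],"claw":0.53},
    {"rotation":[0,0,0],"dp":[-0.078,-0.218,0],"claw":0.53},
    {"rotation":[0,0,0],"dp":[-0.078,-0.218,0],"claw":0.53},
    {"rotation":[0,0,0],"dp":[-0.078,-0.218,0],"claw":0.53},
    {"rotation":[0,0,0],"dp":[-0.078,-0.218,0],"claw":0.53},
    {"rotation":[0,0,0],"dp":[-0.078,-0.218,0],"claw":0.53},
    {"rotation":[0,0,0],"dp":[-0.078,-0.218,0.1],"claw":0.53},
    {"rotation":[0,0,0],"dp":[0,0,0],"claw":0.53},
    {"rotation":[0,0,0],"dp":[0,0,0],"claw":0.53}
  ]
}}

```text
t: 39.17
eef_pos: [562.7, -89.9, 131.4]
tcp_rot: [-0.0, 0.001, 1.0, 0.0]
force: [0.3, -0.3, -0.3]
width: 0.534
grasp_force: 0.0
```

```bash
python3 look.py
```

```text
39.17 [562.7 -89.9 131.4] toolx [-1.     0.002  0.   ] tooly [0.002 1.    0.   ] z [-0.  0. -1.] F [ 0.3 -0.3 -0.3] 0.5342784677312442 0.0 [-0.16  0.4   1.85  0.    0.9  -1.73]
wrist stone1 0.77 [565. -85.  45.]
0.59 [294 183] [338 236] [[565.8 -88.8  43. ]]
0.57 [0 0] [212 103] [[ 428.3 -215.9   43. ]]
0.31 [391   0] [529  56] [[424.3  -2.7  43. ]]
0.17 [ 80 107] [397 266] [[ 494.7 -138.1   43. ]]
```

Emit:
{"api": "carry_out", "payload": {
  "moves": [
    {"rotation":[0,0,0],"dp":[-0.008,-0.002,0.1],"claw":0.52},
    {"rotation":[0,0,0],"dp":[0,0,0.17],"claw":0.52},
    {"rotation":[0,0,0],"dp":[0,0,0.1],"claw":0.52},
    {"rotation":[0,0,0],"dp":[0,0,0.06],"claw":0.52},
    {"rotation":[0,0,0],"dp":[0,0,0],"claw":0.52}
  ]
}}

```text
t: 39.95
eef_pos: [564.3, -89.9, 44.8]
tcp_rot: [-0.0, 0.0, 1.0, 0.0]
force: [0.4, 0.0, -0.4]
width: 0.522
grasp_force: 0.0
```

Emit:
{"api": "carry_out", "payload": {
  "moves": [
    {"rotation":[0,0,0],"dp":[0,0,0.05],"claw":0.52},
    {"rotation":[0,0,0],"dp":[0,0,0.05],"claw":0.52},
    {"rotation":[0,0,0],"dp":[0,0,0],"claw":0.45},
    {"rotation":[0,0,0],"dp":[0,0,0],"claw":0.35},
    {"rotation":[0,0,0],"dp":[0,0,0],"claw":0.3},
    {"rotation":[0,0,0],"dp":[0,0,0],"claw":0.3},
    {"rotation":[0,0,0],"dp":[0,0,0],"claw":0.3}
  ],
  "newtons": 25
}}

```text
t: 40.83
eef_pos: [565.5, -90.5, 25.6]
tcp_rot: [0.001, 0.001, 1.0, -0.0]
force: [0.4, 1.2, 6.2]
width: 0.371
grasp_force: 24.2
```

Emit:
{"api": "carry_out", "payload": {
  "moves": [
    {"rotation":[0,0,0],"dp":[0,0,-0.04],"claw":0.3},
    {"rotation":[0,0,0],"dp":[0,0,-0.19],"claw":0.3},
    {"rotation":[0,0,0],"dp":[0,0,-0.2],"claw":0.3},
    {"rotation":[0,0,0],"dp":[0,0,-0.2],"claw":0.3},
    {"rotation":[0,0,0],"dp":[0.05,0.22,0],"claw":0.3},
    {"rotation":[0,0,0],"dp":[0.05,0.22,0],"claw":0.3},
    {"rotation":[0,0,0],"dp":[0.05,0.22,0],"claw":0.3},
    {"rotation":[0,0,0],"dp":[0.05,0.22,0],"claw":0.3},
    {"rotation":[0,0,0],"dp":[0.05,0.22,0],"claw":0.3},
    {"rotation":[0,0,0],"dp":[0.05,0.22,0],"claw":0.3},
    {"rotation":[0,0,0],"dp":[0.05,0.22,0],"claw":0.3},
    {"rotation":[0,0,0],"dp":[0.05,0.22,0],"claw":0.3}
  ]
}}

```text
t: 42.32
eef_pos: [484.3, 262.8, 151.2]
tcp_rot: [-0.0, 0.001, 1.0, -0.0]
force: [0.5, 0.4, -1.5]
width: 0.365
grasp_force: 25.1
```

Emit:
{"api": "carry_out", "payload": {
  "moves": [
    {"rotation":[0,0,0],"dp":[0.06,0.22,0],"claw":0.3},
    {"rotation":[0,0,0],"dp":[0.06,0.22,0],"claw":0.3},
    {"rotation":[0,0,0],"dp":[0.065,0.2,0],"claw":0.3},
    {"rotation":[0,0,0],"dp":[0,0,0],"claw":0.3}
  ]
}}

```text
t: 42.82
eef_pos: [447.1, 391.8, 151.1]
tcp_rot: [0.0, -0.001, 1.0, 0.0]
force: [-0.2, -0.0, 0.1]
width: 0.36
grasp_force: 25.2
```

Run:
```python
from h import *
where()
c,im=snap('wrist'); find('wrist',['stone1'],c)
```

```text
42.83 [447.1 391.8 151.1] toolx [-1.    -0.002 -0.   ] tooly [-0.002  1.     0.001] z [ 0.     0.001 -1.   ] F [-0.2 -0.   0.1] 0.3601942503353865 25.183034241199493 [ 0.72  0.41  1.78  0.    0.96 -0.86]
wrist stone1 0.98 [369. 298.  43.]
wrist stone1 0.64 [410. 350.  43.]
wrist stone1 0.61 [440. 394. 168.]
```

Emit:
{"api": "carry_out", "payload": {
  "moves": [
    {"rotation":[0,0,0],"dp":[0,0,0.2],"claw":0.3},
    {"rotation":[0,0,0],"dp":[0,0,0.2],"claw":0.3},
    {"rotation":[0,0,0],"dp":[0,0,0.12],"claw":0.3},
    {"rotation":[0,0,0],"dp":[0,0,0.06],"claw":0.3},
    {"rotation":[0,0,0],"dp":[0,0,0.02],"claw":0.3},
    {"rotation":[0,0,0],"dp":[0,0,0.01],"claw":0.3},
    {"rotation":[0,0,0],"dp":[0,0,0.006],"claw":0.3},
    {"rotation":[0,0,0],"dp":[0,0,0.005],"claw":0.3},
    {"rotation":[0,0,0],"dp":[0,0,0],"claw":0.3}
  ]
}}

```text
t: 44.05
eef_pos: [448.1, 389.8, 27.2]
tcp_rot: [0.0, 0.0, 1.0, 0.0]
force: [0.1, -0.1, -0.6]
width: 0.364
grasp_force: 25.2
```

Emit:
{"api": "carry_out", "payload": {
  "moves": [
    {"rotation":[0,0,0],"dp":[0,0,0.004],"claw":0.3},
    {"rotation":[0,0,0],"dp":[0,0,0.004],"claw":0.3},
    {"rotation":[0,0,0],"dp":[0,0,0],"claw":0.3}
  ]
}}

```text
t: 44.42
eef_pos: [448.0, 389.6, 25.2]
tcp_rot: [-0.0, 0.0, 1.0, -0.0]
force: [0.4, -0.2, -0.4]
width: 0.365
grasp_force: 25.2
```

Emit:
{"api": "carry_out", "payload": {
  "moves": [
    {"rotation":[0,0,0],"dp":[0,0,0.003],"claw":0.3},
    {"rotation":[0,0,0],"dp":[0,0,0.003],"claw":0.3},
    {"rotation":[0,0,0],"dp":[0,0,0],"claw":0.3}
  ]
}}

```text
t: 44.8
eef_pos: [448.1, 389.7, 24.7]
tcp_rot: [0.0, 0.0, 1.0, 0.0]
force: [-2.5, -0.7, 6.9]
width: 0.368
grasp_force: 25.9
```

Emit:
{"api": "carry_out", "payload": {
  "moves": [
    {"rotation":[0,0,0],"dp":[0,0,0],"claw":0.42},
    {"rotation":[0,0,0],"dp":[0,0,0],"claw":0.5},
    {"rotation":[0,0,0],"dp":[0,0,0],"claw":0.53},
    {"rotation":[0,0,0],"dp":[0,0,0],"claw":0.53},
    {"rotation":[0,0,0],"dp":[0,0,-0.05],"claw":0.53},
    {"rotation":[0,0,0],"dp":[0,0,-0.15],"claw":0.53},
    {"rotation":[0,0,0],"dp":[0,0,-0.25],"claw":0.53},
    {"rotation":[0,0,0],"dp":[0,0,-0.25],"claw":0.53},
    {"rotation":[0,0,0],"dp":[0,0,-0.25],"claw":0.53},
    {"rotation":[0,0,0],"dp":[0,0,-0.2],"claw":0.53},
    {"rotation":[0,0,0],"dp":[0,0,0],"claw":0.53}
  ]
}}

```text
t: 46.18
eef_pos: [449.5, 390.8, 258.6]
tcp_rot: [0.003, 0.0, 1.0, 0.002]
force: [0.4, 0.2, -0.1]
width: 0.534
grasp_force: 0.0
```

Run:
```python
from h import *
where()
c,im=snap('wrist'); find('wrist',['stone1'],c)
for o in eyes.outline_of('wrist','stone1')[:4]:
    v=np.argwhere(o['region']);print(o['score'],len(v),v.min(0),v.max(0))
c,im=snap('scene'); find('scene',['stone1','hook_grip','tote','can','offcut','magnet'],c)
c,im=snap('top'); find('top',['stone1','hook_grip','tote','can','offcut','magnet'],c)
for k,z in [('hook',57),('tote',60),('mat',1)]:
  for o in eyes.outline_of('top',k)[:1]:
    m=o['region'].astype(np.uint8);b=cv2.boxPoints(cv2.minAreaRect(cv2.findNonZero(m)));print(k,o['score'],m.sum(),pix2z('top',b,z,c).round(0)[:,:2].tolist())
```

```text
46.17 [449.5 390.8 258.6] toolx [-1.     0.001 -0.005] tooly [0.001 1.    0.005] z [ 0.005  0.005 -1.   ] F [ 0.4  0.2 -0.1] 0.5344201463096239 0.0 [ 0.71  0.29  1.69 -0.    1.16 -0.86]
wrist stone1 0.96 [446. 392.  44.]
wrist stone1 0.65 [365. 298.  44.]
wrist stone1 0.64 [406. 350.  43.]
0.81 878 [117 255] [149 288]
0.76 800 [154 299] [187 328]
0.69 3290 [85  0] [165  68]
scene stone1 0.42 [454. 383.  33.]
scene hook_grip 0.63 [ 415. -347.   47.]
scene hook_grip 0.21 [410. 338.  34.]
scene tote 0.89 [ 514. -142.   34.]
scene tote 0.38 [ 631. -473.   19.]
scene can 0.56 [666. 438.  68.]
scene can 0.4 [728. 117. 103.]
scene offcut 0.9 [405.  27.  12.]
scene magnet 0.63 [ 634. -476.   20.]
scene magnet 0.33 [ 414. -344.   47.]
top stone1 0.63 [408. 341.  40.]
top stone1 0.6 [367. 296.  41.]
top hook_grip 0.6 [ 414. -356.   56.]
top tote 0.6 [ 549. -136.    4.]
top can 0.58 [642. 442. 109.]
top offcut 0.62 [405.  32.   8.]
top magnet 0.95 [ 625. -471.   17.]
hook 0.76 588 [[448.0, -180.0], [443.0, -439.0], [355.0, -434.0], [360.0, -177.0]]
tote 0.79 2002 [[492.0, -39.0], [597.0, -42.0], [593.0, -236.0], [488.0, -232.0]]
mat 0.63 3476 [[360.0, -156.0], [493.0, -173.0], [457.0, -504.0], [324.0, -485.0]]
```

```bash
python3 -c "
from h import *
print(job.sign_off())"
```

```text
the job is handed in; nothing more can be done
None
```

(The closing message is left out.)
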